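# Gauge the tall sample vial

## Robot

A 6-joint arm with a two-finger parallel gripper is mounted at the origin on the work surface. World frame = base frame: x ahead of the robot, y to its left, z up, the work surface at z = 0. Lengths are in m, angles in rad, forces in N, time in s.
With the tool pointing down it reaches from about 0.35 to 0.775 m from the base axis. Payload 5.5 kg.
Tool frame: the origin (TCP) lies between the finger pads; the fingertips stand 17 mm ahead of it and the grasp point (between the pads) lies 2 mm behind it (tip_extent is the distance from the TCP to the fingertips, in m); z points along the fingers, y is the direction in which the jaws open and shut (so a half turn about z gives the same grasp; the last joint's range is limited). The gripper opens to 85 mm and grips with 20 to 120 N. Pads are 22 mm wide; open, the fingers measure 114 mm over their backs; the gripper's body (76 mm by 85 mm) begins 54 mm behind the grasp point. The pads swing forward as they close: fully open they stand 13 mm farther back than shut.
Start: joints at [1.104, 0.313, 0.046, 1.304, 0, 1.431], TCP at [0.185, 0.545, 0.218] pointing down, gripper open.
Joint ranges: [-2.76, 2.76], [-0.86, 1.69], [-1.03, 1.26], [-2.2, 2.34], [-1.47, 1.5], [-3.14, 3.14]. Speed limits (rad/s): [2.57, 2.57, 3.14, 3.14, 3.14, 3.14].

## Interface

Orientations are given as [roll, pitch, yaw] about the fixed x, y, z axes, in that order (R = Rz(yaw) Ry(pitch) Rx(roll)).
In Python, from cell import * gives the robot as it stands.
- The arm moves only by the tool send_rows, never from a script. Its argument "commands" is text: rows parted by semicolons, each of 7 numbers parted by spaces: the shift along the tool's x, y, z in mm, then the turn, a rotation vector about the tool's x, y, z in degrees, then the opening, from -1 (shut) to 1 (fully open). In form: tx ty tz wx wy wz gripper; .... A call has 1 to 8 rows; each row is the pose to reach, as a shift and turn from the pose commanded when the call began, along the tool's axes at that moment; what a row does not reach only later rows make up. A row lasts 1/8 s, in which the tool goes at most 62.5 mm and 10.7 degrees, less where a joint would pass 70% of its speed; a pose out of reach is approached as far as the arm can. A call with a gripper value outside its range is refused whole. The fingers move at their own pace and stop on an object; "force" is the grip in N (left out, the last holds). Time passes only in rows, so rows that repeat a pose let the fingers close. It gives the time, the measured TCP pose, the force and the opening at its end, in the units of the state.
- get_obs(): the state, without advancing time (a new reading comes with each control period).
- capture(name): name is "scene" or "top" or "wrist"; returns a dict with "color" (420x560x3 uint8, red, green, blue), "depth" (420x560 float32, m along the optical axis (not along the pixel's ray), 0 where there is no reading), "camera_matrix" (3x3 intrinsics, pixels), "T" (4x4, takes a point from camera to world coordinates). Camera axes: x right, y down, z forward; pixel columns grow to the right and rows downward; lengths in m; the calibration is good to about 2 mm. A picture is of the moment at which its call begins.
- close_job(): hands the job in, once; it reports no verdict.
The state is a dict: "time_s": time; "qpos": joint angles; "joint_vel": joint speeds; "effort": joint torques, N m; "eef_pos": TCP position; "tool_rot": TCP orientation; "contact_force": force on the tool from outside, world axes, zero at the start; "ft_torque": the same for the moment, N m; "finger_gap": finger opening in m.
Only numpy, scipy, OpenCV 4.12 (cv2) and the standard library are available. Lean on these libraries where they do the work, as an engineer would, in place of code of your own. Each camera call takes 0.05 s, during which the arm holds its last target.

## Task

Check the height of the tall vial: take it out of the leaning rack and stand it upright on the dark measuring plate with room all round, let go, then lift the bridge gauge over it and lower it until both gauge legs stand flat on the plate and its sprung foot rests on the middle of the vial's cap. Set both down gently rather than dropping them, leave the gauge standing there, and do not disturb the two short vials or the two steel posts.

Things in the scene. Friction and masses are not known exactly. Their poses are not given: they have to be found in the camera images.
- tall_vial: The vial to measure: an amber glass vial with a white cap, a plain 24 mm diameter cylinder (cap as wide as the glass), 60 mm tall with cap; the other two are 46 mm. Origin: centre of its underside; z runs along its axis to the cap. It starts in one of the rack's three holes, 22 mm deep, so 38 mm stick out.
- short_vial_a: Bystander: like the tall vial but 46 mm tall, in another hole of the rack (24 mm sticks out). Origin: centre of its underside, z along its axis.
- short_vial_b: Bystander: same as short_vial_a, in the remaining hole.
- rack: Fixed white vial rack, base 85 (x) by 190 (y) mm. Its block leans 35 degrees so that the caps lean towards the rack's -x side (the robot, at yaw 0). Three 25.5 mm holes in a row along y, 58 mm apart, the middle one at y = 0; hole floors 27 mm above the table, mouths about 45 mm. Origin: centre of the base's underside, z up. Vials come out along their own leaning axis.
- plate: Fixed dark granite measuring plate, 160 (x) by 170 (y) by 12 mm thick. Origin: centre of its underside; its top is at z = 12 mm.
- gauge: Loose bridge-shaped height gauge, 0.35 kg. Legs at y = +-39 mm end in shoes 50 (x) by 14 (y) mm, 64 mm free between; cross-beam 92 (y) by 28 (x) mm, 82 to 104 mm high; black grip block on top, 34 (x) by 22 (y) mm, 104 to 146 mm high. Grip the block across its 22 mm (fingers closing along the gauge's y). Origin: midway between the legs at the level of the shoes' undersides; z up.
- gauge_foot (a joint): Travel of the gauge's sprung foot in m: 0 hanging free (its underside then 48 mm above the undersides of the shoes), growing as the foot is pushed up, at most 0.024; a light spring (about 1 N) pushes it down. With the gauge standing over the 60 mm vial it reads about 0.012.
- gauge_tip (a point): Centre of the underside of the gauge's foot, an 18 mm steel disc on a thin stem midway between the legs.
- post_a: Bystander: loose steel post standing upright, 25 mm diameter, 50 mm tall. Origin: centre of its underside.
- post_b: Bystander: same as post_a.
Things that resemble listed ones, but are neither listed nor needed, are in the scene too. What is meant by the gauge is not purple, and is the smaller of those in its own colour.

How it is judged:
On the way, in this order (a step that is already met when the one before it is completed fails the run):
1. the tall vial stands upright on the plate and has been let go, the gauge not yet over it (angle between tall_vial's own z axis and vertical below 0.07 rad and z of tall_vial in the frame of plate between 0.01 and 0.0145 m and x of tall_vial in the frame of plate between -0.08 and 0.08 m and y of tall_vial in the frame of plate between -0.085 and 0.085 m and contact force between tall_vial and the fingers below 0.05 N and linear speed of tall_vial below 0.03 m/s and horizontal distance between gauge and tall_vial above 0.05 m), for 0.2 s.
2. the gauge is held over the standing vial, still clear of the plate (angle between tall_vial's own z axis and vertical below 0.07 rad and z of tall_vial in the frame of plate between 0.01 and 0.0145 m and x of tall_vial in the frame of plate between -0.08 and 0.08 m and y of tall_vial in the frame of plate between -0.085 and 0.085 m and horizontal distance between gauge_tip and tall_vial below 0.03 m and z of gauge in the frame of plate above 0.03 m), for 0.04 s.
At the end, for the whole second after the job is handed in: Tall vial upright (0.07 rad) on the plate; gauge over it, upright (0.05 rad), shoes within 2.5 mm of the plate's top, foot centre within 8 mm of the vial's axis, foot joint 0.010 to 0.014 m; both at rest (under 0.02 m/s) (angle between tall_vial's own z axis and vertical below 0.07 rad and z of tall_vial in the frame of plate between 0.01 and 0.0145 m and x of tall_vial in the frame of plate between -0.08 and 0.08 m and y of tall_vial in the frame of plate between -0.085 and 0.085 m and angle between gauge's own z axis and vertical below 0.05 rad and z of gauge in the frame of plate between 0.0105 and 0.0145 m and horizontal distance between gauge_tip and tall_vial below 0.008 m and value of joint gauge_foot between 0.01 and 0.014 m and linear speed of each of gauge, tall_vial below 0.02 m/s); the robot touches nothing.
It fails at once if the tall vial is dropped or knocked (over 0.35 m/s out of the fingers) (contact force between tall_vial and the fingers below 0.02 N and linear speed of tall_vial above 0.35 m/s).
It fails at once if the gauge is dropped or knocked (over 0.35 m/s out of the fingers) (contact force between gauge and the fingers below 0.02 N and linear speed of gauge above 0.35 m/s).
It fails at once if a short vial is moved more than 15 mm (distance of any of short_vial_a, short_vial_b from where it was at the start of the episode above 0.015 m).
It fails at once if a steel post is moved more than 15 mm or tipped (distance of any of post_a, post_b from where it was at the start of the episode above 0.015 m or angle between any of post_a, post_b's own z axis and vertical above 0.3 rad).
It also fails if it takes over 64 s, if anything falls off the work surface, if the arm or the gripper's body presses on something with over 40 N, if the wrist force passes 120 N, or if a joint passes its speed limit or range.

## Working session

There is one attempt and no reset: what is moved stays moved. The work goes in short steps, Python scripts to look and compute and a tool call to move; the robot and the scene stay as the last step left them, time stands still between calls to the robot, and variables do not carry over. Pictures are saved under pics/ and viewed, and the job is handed in when it is done.

Besides the shell and the picture viewer there is one more tool, called by a JSON object that holds its "method" and its "body", one argument or row to a line. send_rows: Moves the arm, as the interface text tells. Its arguments: {"type":"object","properties":{"commands":{"type":"string"},"force":{"type":"number"}},"required":["commands"]}

```bash
ls; mkdir -p pics; python3 - <<'E'
from cell import *
import cv2
print(get_obs())
for n in ["scene","top","wrist"]:
    c=capture(n); cv2.imwrite(f"pics/{n}0.png",c["color"][:,:,::-1]); print(n,c["camera_matrix"].round(1).tolist(),c["T"].round(4).tolist())
    import numpy as np; np.savez(f"{n}0.npz",**c)
E
```

```text
pics
{'time_s': 0.0, 'qpos': array([1.10437329e+00, 3.13956246e-01, 4.49514785e-02, 1.30357616e+00,
       6.62303033e-07, 1.43120068e+00]), 'joint_vel': array([ 6.28567963e-04,  6.98359767e-04, -6.25273161e-05, -3.29277635e-05,
        7.86325380e-04, -1.54331864e-03]), 'effort': array([-9.24361558e-06, -4.80617881e+01,  2.98538071e+01,  1.91250688e-02,
       -2.69856246e-04,  6.60146071e-08]), 'eef_pos': array([0.18436054, 0.54407589, 0.21722275]), 'tool_rot': array([-3.13982550e+00, -2.48970426e-04,  2.81476504e+00]), 'contact_force': array([0.64647492, 0.92699438, 0.53116798]), 'ft_torque': array([-0.04228426,  0.01113402, -0.00094577]), 'finger_gap': 0.08545626526342463}
scene [[389.4, 0.0, 278.5], [0.0, 389.4, 211.1], [0.0, 0.0, 1.0]] [[-0.7352, 0.3821, -0.5598, 1.0076], [0.6775, 0.3895, -0.6239, 0.5183], [-0.0203, -0.838, -0.5453, 0.5344], [0.0, 0.0, 0.0, 1.0]]
top [[481.4, 0.0, 285.7], [0.0, 481.4, 213.3], [0.0, 0.0, 1.0]] [[0.0631, -0.9757, 0.2099, 0.3697], [-0.998, -0.0622, 0.0108, -0.0135], [0.0025, -0.2101, -0.9777, 0.9659], [0.0, 0.0, 0.0, 1.0]]
wrist [[374.9, 0.0, 272.9], [0.0, 374.9, 215.0], [0.0, 0.0, 1.0]] [[0.3217, 0.9, 0.2941, 0.1079], [0.9468, -0.3052, -0.1018, 0.57], [-0.0019, 0.3112, -0.9503, 0.3731], [0.0, 0.0, 0.0, 1.0]]
```

View pics/scene0.png

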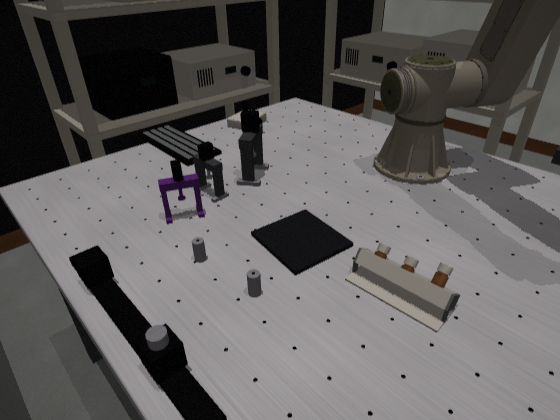

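View pics/top0.png

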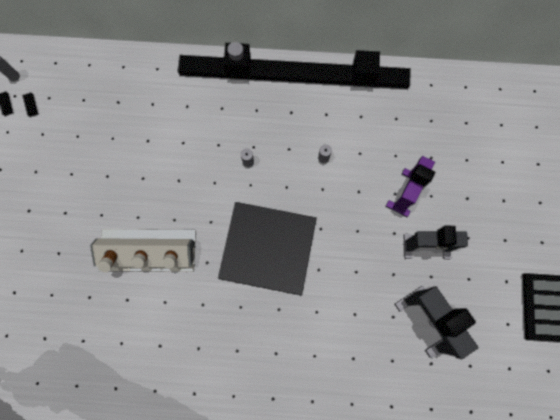

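View pics/wrist0.png

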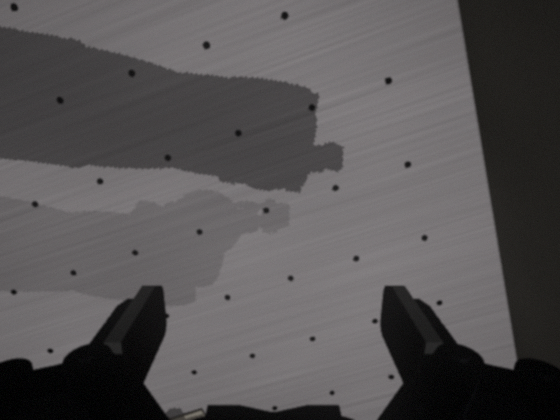

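```bash
cat > h.py <<'E'
import numpy as np, cv2
def load(n): return dict(np.load(n+'.npz'))
def cloud(c):
    K=c["camera_matrix"];d=c["depth"];v,u=np.mgrid[:d.shape[0],:d.shape[1]]
    P=np.stack([(u-K[0,2])/K[0,0]*d,(v-K[1,2])/K[1,1]*d,d],-1)
    W=P@c["T"][:3,:3].T+c["T"][:3,3]; W[d==0]=np.nan; return W
def ray(c,u,v,z):
    K=c["camera_matrix"];r=c["T"][:3,:3]@np.array([(u-K[0,2])/K[0,0],(v-K[1,2])/K[1,1],1]);o=c["T"][:3,3]
    return o+r*(z-o[2])/r[2]
def proj(c,p):
    K=c["camera_matrix"];q=c["T"][:3,:3].T@(np.asarray(p)-c["T"][:3,3]);return (K@q)[:2]/q[2]
def crop(c,x0,y0,x1,y1,s,name,gain=1.0):
    im=c["color"][y0:y1,x0:x1,::-1]; im=np.clip(im*gain,0,255).astype(np.uint8)
    cv2.imwrite("pics/"+name,cv2.resize(im,None,fx=s,fy=s,interpolation=cv2.INTER_CUBIC))
E
python3 - <<'E'
from h import *
t=load('top0');s=load('scene0')
a=[(t,85,220,205,280),(s,335,235,470,330),(t,385,150,485,365),(s,140,100,280,225)]
crop(t,85,220,205,280,6,'c1.png',1.3);crop(s,335,235,470,330,5,'c2.png',1.3);crop(t,370,150,490,365,2.7,'c3.png',2);crop(s,140,100,280,225,4.5,'c4.png',2)
E
```

```text
(no output)
```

View pics/c1.png

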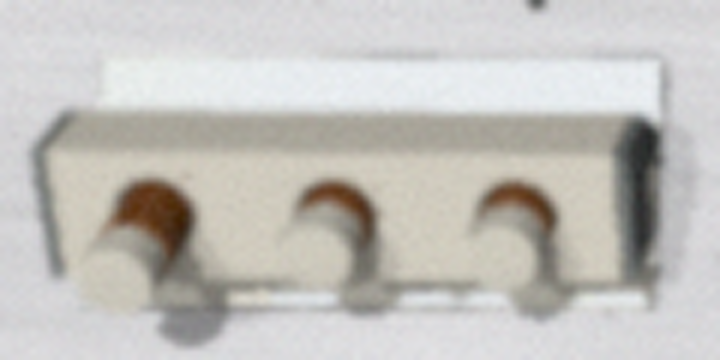

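View pics/c2.png

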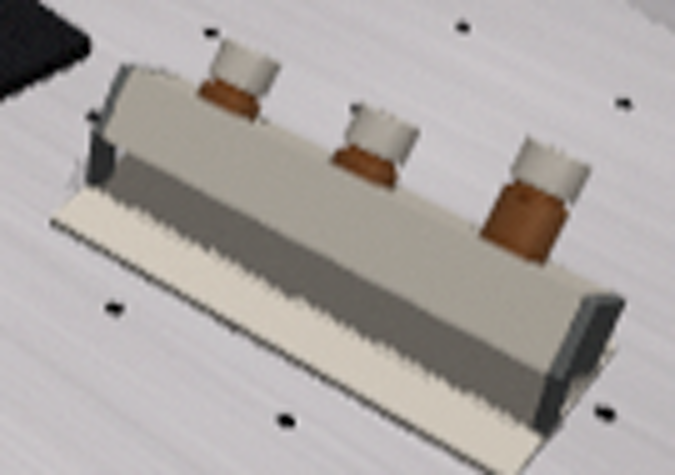

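View pics/c3.png

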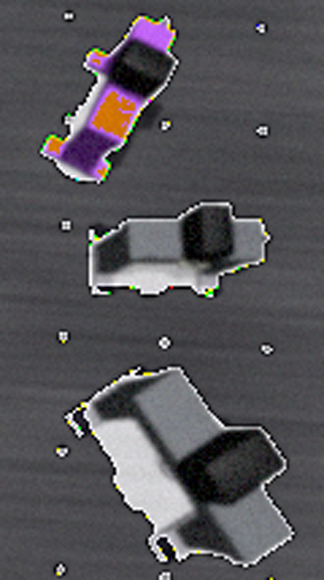

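View pics/c4.png

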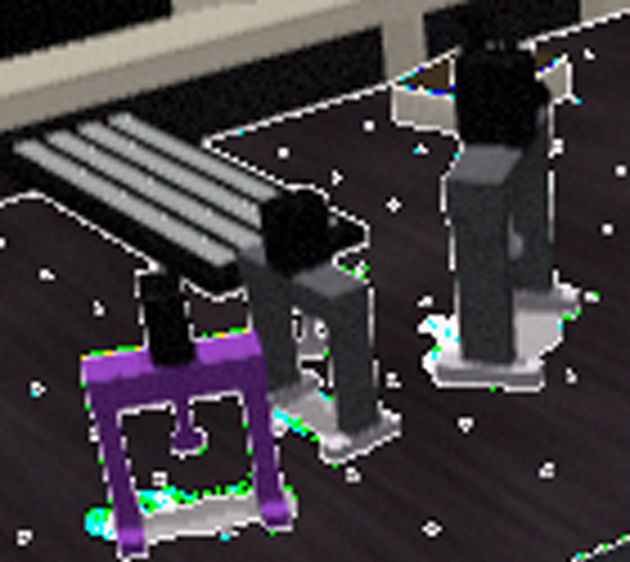

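```bash
python3 - <<'E'
from h import *
np.set_printoptions(precision=4,suppress=True)
t=load('top0');s=load('scene0')
for n,c in (('top',t),('scene',s)):
    W=cloud(c)
    print(n)
    def rect(W2,name):
        r=cv2.minAreaRect((W2[:,:2]*1000).astype(np.float32)); print(name,len(W2),'c',np.round(r[0],1),'size',np.round(r[1],1),'ang',round(r[2],1),'z',np.percentile(W2[:,2],[5,50,95]))
    x,y,z=W[...,0],W[...,1],W[...,2]
    tab=W[(x>.3)&(x<.5)&(y>-.1)&(y<.1)&(z<.005)&(z>-.01)];print('table z',np.median(tab[:,2]))
    g=c["color"].astype(int).max(-1)
    # plate
    m=(z>.006)&(z<.018)&(x>.25)&(x<.65)&(y>-.15)&(y<.18)&(g<70)
    rect(W[m],'plate')
    # gauge band levels
    p=proj(c,(.37,-.3,.1));print(p)
    for lo,hi in ((.138,.155),(.098,.11)):
        m=(z>lo)&(z<hi)&(x>.3)&(x<.5)&(y<-.2)&(y>-.42)
        mm,lab,st,ce=cv2.connectedComponentsWithStats(m.astype(np.uint8))
        for i in range(1,mm):
            if st[i,4]>15: print(lo,ce[i],end=' ');rect(W[lab==i],'comp')
    m=(z>.03)&(z<.12)&(x>.3)&(x<.5)&(y>.1)&(y<.45)
    rect(W[m],'rack')
    mm,lab,st,ce=cv2.connectedComponentsWithStats(((z>.02)&(z<.08)&(x>.45)&(x<.68)&(y<.2)&(y>-.2)).astype(np.uint8))
    for i in range(1,mm):
        if st[i,4]>15: print(ce[i],end=' ');rect(W[lab==i],'post')
E
```

```text
top
table z -0.001016652572952137
plate 6399 c [506.9  61.3] size [231.1 157.3] ang 82.4 z [0.0083 0.0111 0.0138]
[447.6665 327.1484]
0.138 [433.25   296.9583] comp 24 c [ 418.1 -263.6] size [ 8.4 16.7] ang 89.5 z [0.1381 0.1386 0.1404]
0.138 [427.3889 300.7778] comp 18 c [ 411.3 -254.1] size [ 7.4 15. ] ang 52.2 z [0.1382 0.1389 0.1399]
0.138 [439.0588 301.8529] comp 34 c [ 411.3 -272.2] size [10.4 25.5] ang 15.5 z [0.1381 0.1387 0.1403]
0.138 [441.6937 318.4505] comp 111 c [ 383.1 -276.1] size [24.2 50.6] ang 71.2 z [0.1382 0.145  0.1537]
0.138 [467.8333 337.2222] comp 18 c [ 356.6 -321.5] size [20.2  6.3] ang 14.7 z [0.1381 0.1387 0.1401]
0.138 [472.375 343.   ] comp 16 c [ 347.4 -327. ] size [14.7  6.4] ang 37.5 z [0.1381 0.1391 0.1405]
0.138 [455.2083 343.3333] comp 24 c [ 344.2 -298.5] size [16.4  9.7] ang 66.6 z [0.1381 0.1387 0.1403]
rack 2742 c [465.9 270.1] size [ 68.8 191. ] ang 1.7 z [0.0331 0.0497 0.0699]
[246.5376 159.2366] post 93 c [674.8  83.5] size [23.3  9.6] ang 89.2 z [0.0237 0.0449 0.0506]
[184.7463 252.4341] post 410 c [479.8 187.4] size [53.4 25.3] ang 2.3 z [0.0291 0.0427 0.0557]
scene
table z -0.001522163272883792
plate 3416 c [509.9  61.2] size [234.7 162.9] ang 82.1 z [0.0088 0.0107 0.0122]
[251.4294 141.187 ]
0.138 [250.466 129.233] comp 103 c [ 386.5 -277.6] size [24.4 49.7] ang 61.8 z [0.1394 0.1467 0.1541]
0.098 [245.6731 150.75  ] comp 52 c [ 428.4 -252.9] size [10.9 34.6] ang 51.1 z [0.0991 0.1037 0.1096]
rack 2252 c [472.5 272.4] size [ 56.9 190. ] ang 0.8 z [0.0357 0.0502 0.0687]
[361.2559 256.4645] post 211 c [482.7 188.6] size [54.8 21.9] ang 1.0 z [0.0271 0.044  0.0554]
[256.2609 271.5217] post 23 c [676.9  85.1] size [20.3  6.1] ang 89.7 z [0.0476 0.049  0.0507]
```

```bash
python3 - <<'E'
from h import *
np.set_printoptions(precision=4,suppress=True)
t=load('top0');s=load('scene0')
print('vial ray table guess', ray(t,437,240,.1), ray(t,437,240,0.146))
for n,c in (('top',t),('scene',s)):
    W=cloud(c); print(n)
    x,y,z=W[...,0],W[...,1],W[...,2]
    def rect(W2,name):
        r=cv2.minAreaRect((W2[:,:2]*1000).astype(np.float32)); print(name,len(W2),'c',np.round(r[0],1),'size',np.round(r[1],1),'ang',round(r[2],1),'z',np.percentile(W2[:,2],[5,50,95]))
    g=c["color"].astype(int).max(-1)
    m=((g<80)&(abs(z-.011)<.012)&(x>.35)&(x<.65)&(y>-.08)&(y<.14)).astype(np.uint8)
    m=cv2.morphologyEx(m,cv2.MORPH_OPEN,np.ones((5,5)))
    mm,lab,st,ce=cv2.connectedComponentsWithStats(m);i=1+np.argmax(st[1:,4])
    cnt=max(cv2.findContours((lab==i).astype(np.uint8),0,1)[0],key=cv2.contourArea).reshape(-1,2)
    P=np.array([ray(c,u,v,.012) for u,v in cnt])
    rect(P,'plate'); 
    # gauge region
    for lo,hi in ((.138,.155),(.095,.112),(.08,.095),(0.003,.015)):
        m=(z>lo)&(z<hi)&(x>.44)&(x<.58)&(y<-.22)&(y>-.42)
        mm,lab,st,ce=cv2.connectedComponentsWithStats(m.astype(np.uint8))
        for i in range(1,mm):
            if st[i,4]>15: print(lo,ce[i],end=' ');rect(W[lab==i],'comp')
    for u,v in ([(437,240),(448,238),(425,240)] if n=='top' else [(207,155),(218,172),(203,150)]):
        print(u,v,W[v,u],c["color"][v,u])
E
```

```text
vial ray table guess [ 0.5235 -0.2818  0.1   ] [ 0.5153 -0.2675  0.146 ]
top
plate 336 c [502.5  28.6] size [167.6 157.8] ang 82.6 z [0.012 0.012 0.012]
0.138 [449.0916 235.1912] comp 251 c [ 525.7 -290. ] size [32.7 23.9] ang 2.1 z [0.1403 0.1448 0.1472]
0.095 [427.6792 239.0296] comp 371 c [ 523.8 -270.6] size [31.2 54. ] ang 3.5 z [0.0991 0.1029 0.1085]
0.095 [461.2486 239.2717] comp 173 c [ 527.6 -321.5] size [26.2 28.3] ang 3.2 z [0.1006 0.1029 0.1053]
0.08 [423.5902 243.8197] comp 61 c [ 513.3 -266.6] size [61.3 22.8] ang 64.0 z [0.083  0.0882 0.0948]
0.08 [456.5 247. ] comp 16 c [ 514.3 -320.5] size [ 0.6 27. ] ang 3.7 z [0.0893 0.092  0.0936]
0.003 [406.5217 247.0435] comp 115 c [ 525.2 -250.7] size [51.8 13.9] ang 2.8 z [0.0039 0.0086 0.0119]
0.003 [446.3898 254.6441] comp 59 c [ 512.3 -329.5] size [14.  16.9] ang 89.2 z [0.005  0.0089 0.0126]
0.003 [421.125 287.375] comp 16 c [ 443.4 -277.7] size [12.   5.5] ang 83.9 z [0.0055 0.011  0.0138]
437 240 [ 0.5222 -0.2795  0.1073] [36 36 38]
448 238 [ 0.5202 -0.2868  0.1452] [20 19 25]
425 240 [ 0.5212 -0.2585  0.105 ] [65 66 69]
scene
plate 214 c [510.8  34.8] size [178.6 164.2] ang 82.5 z [0.012 0.012 0.012]
0.138 [204.44 145.12] comp 75 c [ 530.2 -287.9] size [36.  22.4] ang 1.9 z [0.1388 0.1437 0.1453]
0.095 [207.95  161.015] comp 200 c [ 528.6 -287.2] size [92.2 36.9] ang 88.2 z [0.096  0.1019 0.11  ]
0.08 [208.029  166.8841] comp 138 c [ 541.  -284.6] size [28.4 95. ] ang 18.9 z [0.0822 0.0883 0.0942]
0.003 [239.3636 182.    ] comp 22 c [ 444.4 -269.1] size [ 6.6 20.2] ang 13.0 z [0.0032 0.0082 0.0128]
0.003 [204.4706 185.5882] comp 51 c [ 525.8 -323.5] size [38.  12.4] ang 18.5 z [0.0033 0.0085 0.014 ]
0.003 [219.2267 196.32  ] comp 75 c [ 526.3 -249.2] size [52.2 14. ] ang 2.4 z [0.0036 0.008  0.0137]
207 155 [ 0.5316 -0.2797  0.117 ] [0 0 0]
218 172 [ 0.5274 -0.244   0.08  ] [14 15 17]
203 150 [ 0.5401 -0.2815  0.133 ] [2 2 2]
```

```bash
python3 - <<'E'
from h import *
np.set_printoptions(precision=4,suppress=True)
t=load('top0');s=load('scene0')
ax=np.array([-np.sin(np.radians(35)),0,np.cos(np.radians(35))])
for n,c in (('top',t),('scene',s)):
    W=cloud(c); print(n)
    x,y,z=W[...,0],W[...,1],W[...,2]
    reg=(x>.38)&(x<.52)&(y>.15)&(y<.4)&(z>.02)
    # rack face: fit plane to points of mouth face
    for yc in (.329,.271,.213):
        m=reg&(abs(y-yc)<.022)
        P=W[m]; h=(P-[.46,yc,.0])@ax
        print(yc,'maxh',np.percentile(h,[50,90,99,100]))
        top=P[h>np.percentile(h,99)-.006]
        r=cv2.minAreaRect((np.c_[top[:,1],top@np.array([np.cos(.611),0,np.sin(.611)])]*1000).astype(np.float32))
        print(len(top),'cap mean',top.mean(0),'min',top.min(0),'max',top.max(0),'rect',r)
    # normal of cap by rows
    m=reg&(y>.18)&(y<.36)
    # back face edge / rack ends
    P=W[reg&(z>.03)]; print('y ext',P[:,1].min(),P[:,1].max())
E
```

```text
top
0.329 maxh [0.0346 0.0722 0.0753 0.076 ]
119 cap mean [0.4398 0.3256 0.0743] min [0.4299 0.3149 0.0638] max [0.4492 0.3371 0.083 ] rect ((326.2042236328125, 402.32855224609375), (22.97905921936035, 22.87600326538086), 64.26942443847656)
0.271 maxh [0.0324 0.0561 0.0583 0.0592]
119 cap mean [0.452  0.2688 0.063 ] min [0.4418 0.2576 0.053 ] max [0.4616 0.2801 0.0717] rect ((269.3345947265625, 405.67767333984375), (23.106319427490234, 23.55461311340332), 65.34555053710938)
0.213 maxh [0.0302 0.054  0.0566 0.058 ]
117 cap mean [0.4555 0.2113 0.0632] min [0.4456 0.1997 0.0546] max [0.4667 0.2223 0.0714] rect ((211.0355682373047, 409.0594482421875), (23.76605224609375, 22.438678741455078), 52.889404296875)
y ext 0.17445565638630867 0.3657713242923143
scene
0.329 maxh [0.0295 0.0618 0.0708 0.0718]
57 cap mean [0.4497 0.3299 0.0763] min [0.4431 0.3154 0.0702] max [0.4548 0.3393 0.0815] rect ((327.2905578613281, 410.38134765625), (23.97440528869629, 13.579028129577637), 0.4598458707332611)
0.271 maxh [0.0242 0.0478 0.0551 0.0555]
51 cap mean [0.4611 0.273  0.0651] min [0.4486 0.2612 0.0588] max [0.467  0.282  0.0696] rect ((271.1013488769531, 412.5030212402344), (19.345439910888672, 17.89983367919922), 16.620960235595703)
0.213 maxh [0.0226 0.0458 0.0529 0.0537]
48 cap mean [0.4647 0.2157 0.0649] min [0.448  0.2042 0.056 ] max [0.4707 0.2241 0.0693] rect ((216.04576110839844, 413.653076171875), (17.15447425842285, 24.00020408630371), 26.785303115844727)
y ext 0.17723707136713157 0.3681296079714526
```

```bash
cat >> h.py <<'E'
from scipy.spatial.transform import Rotation as Ro
def toolR(z,y):
    z=np.array(z,float)/np.linalg.norm(z); y=np.array(y,float); y-=z*(y@z); y/=np.linalg.norm(y)
    return np.c_[np.cross(y,z),y,z]
def delta(o,p,R):
    R0=Ro.from_euler('xyz',o["tool_rot"]).as_matrix()
    d=R0.T@(np.asarray(p)-o["eef_pos"])*1000; w=Ro.from_matrix(R0.T@R).as_rotvec(degrees=True)
    print('shift mm',d.round(1),'|',np.linalg.norm(d).round(1),'rotvec deg',w.round(2)); return d,w
def rackR(psi=3.5,th=35):
    c,s=np.cos(np.radians(psi)),np.sin(np.radians(psi));S,C=np.sin(np.radians(th)),np.cos(np.radians(th))
    return toolR([S*c,S*s,-C],[-s,c,0])
CAP=np.array([.440,.3265,.0755])
E
python3 - <<'E'
from cell import *
from h import *
R=rackR(); o=get_obs()
delta(o,CAP-R[:,2]*.08,R)
E
```

```text
shift mm [-269.5 -141.4   76.5] | 313.8 rotvec deg [ -6.86 -34.58 -21.5 ]
```

{"method": "send_rows", "body": {
  "commands": "-34 -18 6 -0.9 -4.3 -2.7 0.05; -67 -35 14 -1.7 -8.6 -5.4 0.05; -101 -53 24 -2.6 -13 -8 0.05; -135 -71 34 -3.4 -17.3 -10.7 0.05; -168 -88 44 -4.3 -21.6 -13.4 0.05; -202 -106 55 -5.1 -25.9 -16.1 0.05; -236 -124 66 -6 -30.3 -18.8 0.05; -269.5 -141.4 76.5 -6.9 -34.6 -21.5 0.05",
  "force": 30
}}

```text
time_s: 1.15
eef_pos: [0.3949, 0.3232, 0.1414]
tool_rot: [3.14, 0.614, -3.079]
contact_force: [0.2, -0.0, 0.2]
finger_gap: 0.0448
```

{"method": "send_rows", "body": {
  "commands": "0 0 0 0 0 0 0.05; 0 0 0 0 0 0 0.05"
}}

```text
time_s: 1.4
eef_pos: [0.3948, 0.3247, 0.1423]
tool_rot: [3.138, 0.612, -3.083]
contact_force: [-0.1, 0.1, 0.4]
finger_gap: 0.0448
```

```bash
python3 - <<'E'
from cell import *
from h import *
np.set_printoptions(precision=4,suppress=True)
c=capture('wrist');np.savez('wrist1.npz',**c);cv2.imwrite('pics/wrist1.png',c["color"][:,:,::-1])
o=get_obs();print(o["eef_pos"],o["qpos"],o["finger_gap"],o["time_s"]);R=rackR();delta(o,CAP-R[:,2]*.08,R)
print(proj(c,CAP))
E
```

```text
[0.3952 0.3255 0.1429] [ 0.7572 -0.0776 -0.7952  0.3564 -0.3753  0.6008] 0.04521277218132897 1.45
shift mm [ 2.  -1.7  0.9] | 2.8 rotvec deg [ 0.18  0.13 -0.11]
[271.5214 217.3339]
```

View pics/wrist1.png

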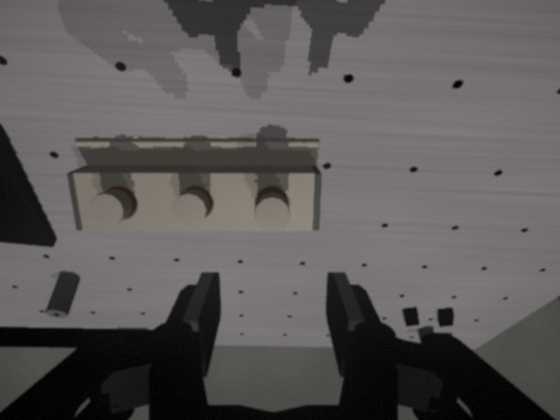

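```bash
python3 - <<'E'
from h import *
np.set_printoptions(precision=4,suppress=True)
c=load('wrist1');crop(c,60,130,340,250,2.8,'c5.png',1.5)
W=cloud(c);R=rackR();CAPc=CAP
L=(W-CAP)@R  # tool-aligned coords rel. to cap, z positive deeper
for nm,(x0,x1) in dict(tall=(250,295),mid=(172,212),far=(90,130)).items():
    P=L[180:235,x0:x1].reshape(-1,3);Q=W[180:235,x0:x1].reshape(-1,3)
    h=P[:,2];zt=np.nanpercentile(h,3)
    m=(h<zt+.006)
    r=cv2.minEnclosingCircle((P[m,:2]*1000).astype(np.float32))
    print(nm,zt,m.sum(),np.nanmedian(h[m]),'tool-xy mm',P[m,:2].mean(0)*1000,r,'world',Q[m].mean(0))
    pl=Q[m]-Q[m].mean(0);print('normal',np.linalg.svd(pl)[2][2])
E
```

```text
tall -0.0011402464944924842 979 -9.454325487781908e-05 tool-xy mm [ 3.2973 -0.1862] ((2.7821831703186035, -0.1327884942293167), 12.020029067993164) world [0.4373 0.3261 0.0736]
normal [ 0.6401  0.0379 -0.7674]
mid 0.012797607943958561 892 0.013774737339176332 tool-xy mm [  2.2613 -57.771 ] ((1.6807080507278442, -58.15390396118164), 11.921233177185059) world [0.4496 0.2692 0.0628]
normal [ 0.6268  0.0066 -0.7791]
far 0.012608420623827544 938 0.013702485403469834 tool-xy mm [   2.5046 -115.1356] ((1.9158083200454712, -116.32566833496094), 12.311185836791992) world [0.4529 0.2119 0.0627]
normal [ 0.6266 -0.0145 -0.7792]
```

View pics/c5.png

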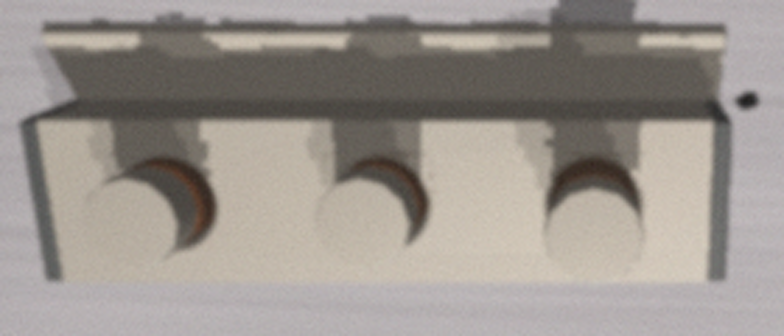

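{"method": "send_rows", "body": {
  "commands": "2 -0.7 15 0.1 0 0 0.05; 4 -1.5 30 0.2 0.1 -0.1 0.05; 4 -1.5 45 0.2 0.1 -0.1 0.05; 4 -1.5 58 0.2 0.1 -0.1 0.05; 4 -1.5 70 0.2 0.1 -0.1 0.05; 4 -1.5 80 0.2 0.1 -0.1 0.05; 4 -1.5 88 0.2 0.1 -0.1 0.05; 4 -1.5 93 0.2 0.1 -0.1 0.05"
}}

```text
time_s: 2.45
eef_pos: [0.4448, 0.326, 0.0628]
tool_rot: [-3.139, 0.61, -3.08]
contact_force: [-0.6, 0.4, 0.6]
finger_gap: 0.0447
```

```bash
python3 - <<'E'
from cell import *
from h import *
np.set_printoptions(precision=4,suppress=True)
c=capture('wrist');np.savez('wrist2.npz',**c);cv2.imwrite('pics/wrist2.png',c["color"][:,:,::-1])
o=get_obs();print(o["eef_pos"],o["finger_gap"],o["time_s"],o["contact_force"]);R=rackR();delta(o,CAP+R[:,2]*.012+R[:,0]*.0025,R)
E
```

```text
[0.4448 0.3258 0.0625] 0.04500839488276969 2.5 [-0.249  -0.2054 -0.8541]
shift mm [-1.1  1.  -1.4] | 2.0 rotvec deg [-0.13 -0.06  0.05]
```

View pics/wrist2.png

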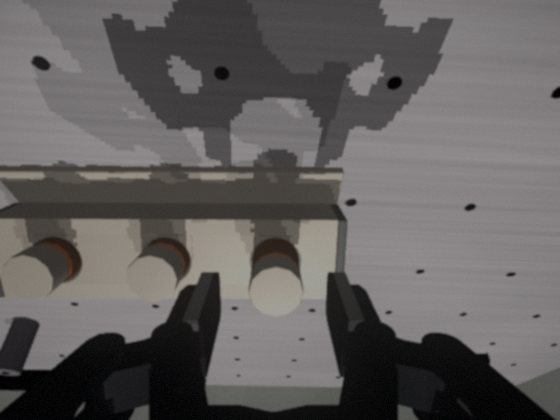

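```bash
python3 - <<'E'
from h import *
np.set_printoptions(precision=4,suppress=True)
c=load('wrist2');W=cloud(c);R=rackR();tcp=np.array([.4448,.3258,.0625])
L=(W-tcp)@R*1000
P=L[255:320,235:312].reshape(-1,3);zt=np.nanpercentile(P[:,2],3);m=P[:,2]<zt+5
print('cap',zt,np.median(P[m,2]),cv2.minEnclosingCircle(P[m,:2].astype(np.float32)))
for u,v in((208,280),(338,280),(200,300),(345,300),(150,330),(400,330)):print(u,v,L[v,u])
print(proj(c,tcp),proj(c,tcp+R[:,2]*.017+R[:,1]*.0225),proj(c,tcp+R[:,2]*.017-R[:,1]*.0225))
E
```

```text
cap -14.538847180971961 -13.527787453656925 ((-0.9473503232002258, 1.1385126113891602), 12.271888732910156)
208 280 [ 12.2169 -24.7441 -28.2253]
338 280 [ 11.8346  25.0936 -27.335 ]
200 300 [ 11.6085 -25.3031 -41.7408]
345 300 [ 11.5499  25.2566 -41.4752]
150 330 [-167.4558 -135.3756  194.8689]
400 330 [-165.2093  137.7921  192.5581]
[272.9215 274.7742] [317.4145 259.3401] [228.6374 259.2088]
```

```bash
python3 - <<'E'
from h import *
np.set_printoptions(precision=1,suppress=True)
c=load('wrist2');W=cloud(c);R=rackR();tcp=np.array([.4448,.3258,.0625])
L=(W-tcp)@R*1000
for v in range(266,300,4):
  print(v,[L[v,u].round(0).tolist() for u in (202,208,214,218,330,336)])
m=(abs(abs(L[...,1])-27)<8)&(abs(L[...,0])<16)&(L[...,2]>-60)&(L[...,2]<30)
v,u=np.nonzero(m);z=L[m][:,2];print(len(z),np.percentile(z,[50,90,99,100]));i=np.argsort(z)[-8:];print(np.c_[u[i],v[i]],L[m][i])
crop(c,170,230,380,330,3.8,'c6.png',2.0)
E
```

```text
266 [[-8.0, -38.0, 25.0], [-8.0, -35.0, 25.0], [-8.0, -32.0, 25.0], [-8.0, -29.0, 25.0], [-8.0, 30.0, 25.0], [-8.0, 34.0, 26.0]]
270 [[-10.0, -38.0, 25.0], [-10.0, -35.0, 26.0], [-11.0, -32.0, 26.0], [-10.0, -30.0, 26.0], [-11.0, 31.0, 26.0], [-10.0, 34.0, 25.0]]
274 [[12.0, -28.0, -23.0], [12.0, -26.0, -23.0], [11.0, -23.0, -22.0], [9.0, -23.0, -18.0], [12.0, 23.0, -22.0], [11.0, 25.0, -21.0]]
278 [[11.0, -28.0, -25.0], [12.0, -25.0, -27.0], [12.0, -23.0, -26.0], [8.0, -22.0, -18.0], [12.0, 22.0, -25.0], [12.0, 25.0, -25.0]]
282 [[12.0, -27.0, -29.0], [12.0, -24.0, -30.0], [11.0, -23.0, -28.0], [6.0, -22.0, -19.0], [10.0, 22.0, -26.0], [11.0, 24.0, -28.0]]
286 [[12.0, -26.0, -32.0], [11.0, -24.0, -32.0], [10.0, -22.0, -30.0], [5.0, -22.0, -20.0], [9.0, 22.0, -27.0], [12.0, 24.0, -32.0]]
290 [[12.0, -26.0, -35.0], [11.0, -24.0, -35.0], [8.0, -23.0, -29.0], [3.0, -23.0, -20.0], [7.0, 22.0, -27.0], [11.0, 23.0, -34.0]]
294 [[11.0, -25.0, -37.0], [12.0, -23.0, -38.0], [8.0, -22.0, -31.0], [2.0, -22.0, -21.0], [5.0, 22.0, -27.0], [12.0, 23.0, -38.0]]
298 [[11.0, -25.0, -40.0], [12.0, -23.0, -41.0], [5.0, -23.0, -30.0], [0.0, -23.0, -21.0], [4.0, 22.0, -28.0], [12.0, 22.0, -40.0]]
9080 [-31.7  25.3  26.1  27. ]
[[334 270]
 [327 268]
 [325 244]
 [337 230]
 [209 226]
 [227 247]
 [230 236]
 [336 261]] [[-10.8  32.9  26.7]
 [ -9.7  29.1  26.8]
 [  4.3  27.4  26.8]
 [ 12.2  33.3  26.9]
 [ 14.3 -33.3  26.9]
 [  2.5 -24.4  26.9]
 [  8.7 -22.6  27. ]
 [ -5.6  33.8  27. ]]
```

View pics/c6.png

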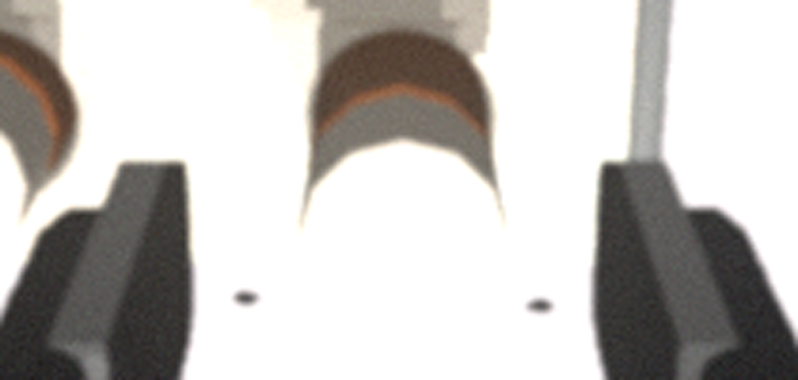

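```bash
python3 - <<'E'
from h import *
from cell import *
np.set_printoptions(precision=1,suppress=True)
c=load('wrist0');W=cloud(c);R=Ro.from_euler('xyz',[-3.1398,-.0002,2.81477]).as_matrix();L=(W-np.array([.1844,.5441,.2172]))@R*1000
for v in (284,288,292,300):print(v,[L[v,u].round(0).tolist() for u in (140,146,152,158,390,400)])
for n in('scene','top'):
    c=capture(n);np.savez(n+'2.npz',**c)
    cv2.imwrite(f'pics/{n}2.png',c["color"][:,:,::-1])
    print(n,proj(c,[.4448,.3258,.0625]))
c=load('scene2');crop(c,330,150,520,330,4,'c7.png',2.0)
E
```

```text
284 [[-122.0, -149.0, 217.0], [-122.0, -142.0, 216.0], [-123.0, -136.0, 218.0], [-122.0, -129.0, 217.0], [-123.0, 130.0, 218.0], [-122.0, 141.0, 217.0]]
288 [[12.0, -50.0, -32.0], [12.0, -47.0, -33.0], [12.0, -45.0, -33.0], [12.0, -43.0, -32.0], [13.0, 43.0, -34.0], [12.0, 46.0, -33.0]]
292 [[12.0, -49.0, -35.0], [12.0, -47.0, -35.0], [13.0, -43.0, -38.0], [10.0, -43.0, -32.0], [12.0, 42.0, -35.0], [12.0, 46.0, -35.0]]
300 [[11.0, -47.0, -40.0], [12.0, -45.0, -40.0], [11.0, -43.0, -39.0], [7.0, -43.0, -33.0], [10.0, 42.0, -37.0], [12.0, 44.0, -41.0]]
scene [443.2 270.4]
top [106.4 264.2]
```

View pics/c7.png

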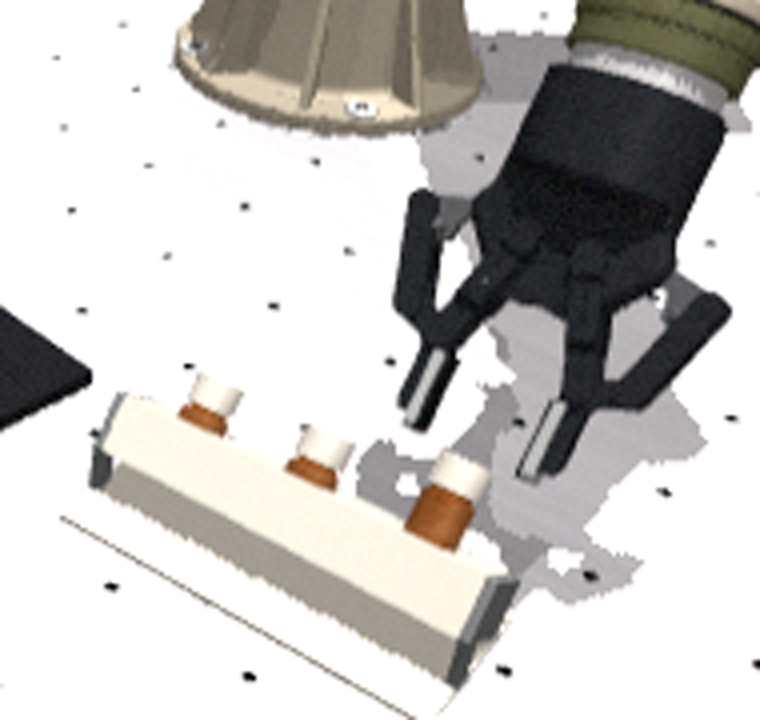

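```bash
python3 - <<'E'
from h import *
np.set_printoptions(precision=1,suppress=True)
R=rackR();tcp=np.array([.4448,.3258,.0625])
for n in('scene2','top2'):
    c=load(n);W=cloud(c);L=(W-tcp)@R*1000
    m=(abs(L[...,0])<20)&(abs(L[...,1])<60)&(L[...,2]>-150)&(L[...,2]<15)&(abs(L[...,1])>18)
    P=L[m]
    for sgn in(1,-1):
        Q=P[(P[:,1]*sgn>0)];i=np.argsort(Q[:,2])[-400:];q=Q[i];print(n,sgn,np.percentile(q[:,2],[10,50,90,98,100]),q[-1],q[-20],q[-60]) if len(q) else 0
    for p in (tcp,tcp-R[:,2]*.022):
        for y in(-.0225,.0225): print(proj(c,p+R[:,1]*y))
c=load('top2');crop(c,40,180,230,320,4,'c8.png',2.0)
E
```

```text
scene2 1 [-65.1 -48.5 -22.9 -16.  -13.5] [ -8.2  25.8 -13.5] [-11.   29.2 -18.9] [ -9.1  35.9 -26.1]
scene2 -1 [-61.2 -37.1   8.   13.6  15. ] [-14.5 -50.6  15. ] [-13.3 -48.5  11.9] [-16.8 -58.5   4.8]
[431.2 264.8]
[455.8 276.3]
[436.3 253.7]
[461.2 264.9]
top2 1 [-82.6 -62.8 -26.  -19.2 -13.1] [  7.1  23.3 -13.1] [  2.2  23.  -21.7] [ -3.2  22.3 -31.1]
top2 -1 [-74.5 -57.9   2.2   9.4  14.6] [-14.  -54.7  14.6] [  3.5 -59.6   3.6] [ -6.1 -55.6   1.6]
[118.5 264.2]
[ 94.4 264.2]
[114.6 270.1]
[ 90.1 270. ]
```

View pics/c8.png

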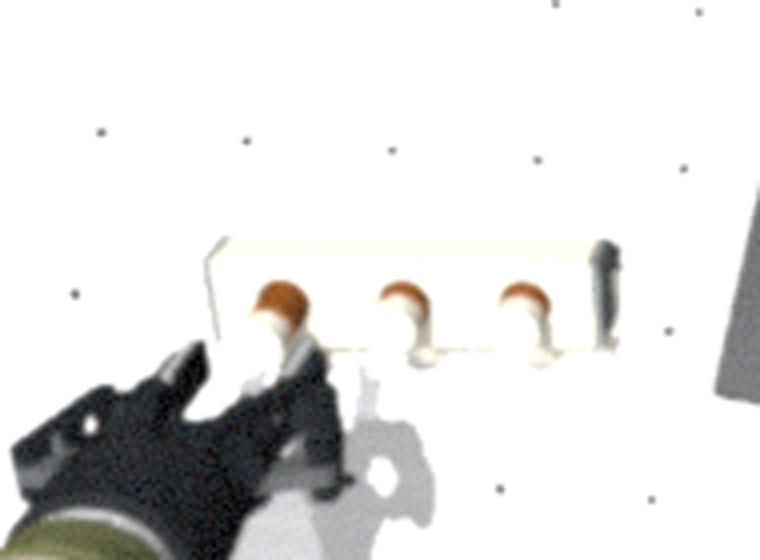

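```bash
python3 - <<'E'
import cell
print([k for k in dir(cell) if not k.startswith('__')]); print(getattr(cell,'tip_extent',None)); print(cell.get_obs()["eef_pos"],cell.get_obs()["time_s"])
E
```

```text
['PlanningError', 'capture', 'close_job', 'get_obs', 'tip_extent']
0.017
[0.44461615 0.32576266 0.06301788] 2.6
```

{"method": "send_rows", "body": {
  "commands": "-0.5 1 6 0 0 0 0.05; -0.5 1 12 0 0 0 0.05; -0.5 1 18 0 0 0 0.05; -0.5 1 24 0 0 0 0.05; -0.5 1 28 0 0 0 0.05; -0.5 1 30 0 0 0 0.05; -0.5 1 30 0 0 0 0.05"
}}

```text
time_s: 3.48
eef_pos: [0.4621, 0.3278, 0.0387]
tool_rot: [-3.139, 0.61, -3.079]
contact_force: [-0.3, -0.1, 0.7]
finger_gap: 0.0449
```

```bash
python3 - <<'E'
from cell import *
from h import *
np.set_printoptions(precision=1,suppress=True)
R=rackR();o=get_obs();tcp=o["eef_pos"];print(tcp*1000,o["contact_force"])
for n in('scene','wrist'):
    c=capture(n);np.savez(n+'3.npz',**c)
c=load('scene3');crop(c,330,150,520,330,4,'c9.png',2.0)
c=load('wrist3');crop(c,150,180,410,340,3,'c10.png',1.2)
W=cloud(c);L=(W-tcp)@R*1000
P=L[:,235:312].reshape(-1,3);P=P[(abs(P[:,0])<15)&(abs(P[:,1])<15)&(P[:,2]>-80)];zt=np.nanpercentile(P[:,2],3);m=P[:,2]<zt+5
print('cap',zt,cv2.minEnclosingCircle(P[m,:2].astype(np.float32)))
m=(abs(abs(L[...,1])-25)<5)&(abs(L[...,0])<16)&(L[...,2]>-60)&(L[...,2]<0);print('tip',np.percentile(L[m][:,2],[90,99,100]))
E
```

```text
[462.1 327.8  38.7] [-0.3 -0.1  0.7]
cap -44.006609208796895 ((-0.37763264775276184, 0.2141486406326294), 12.275148391723633)
tip [-4.3 -3.4 -2.3]
```

View pics/c9.png

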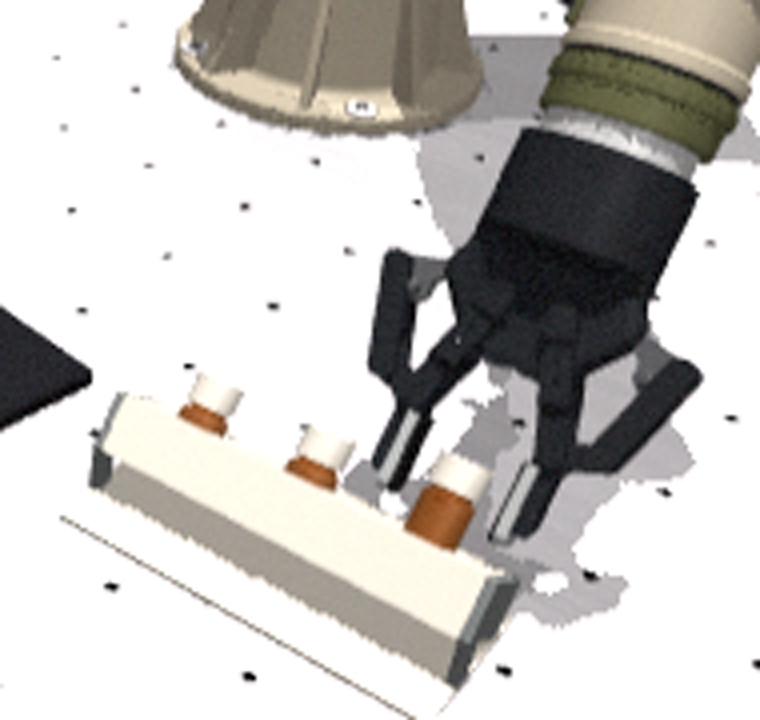

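View pics/c10.png

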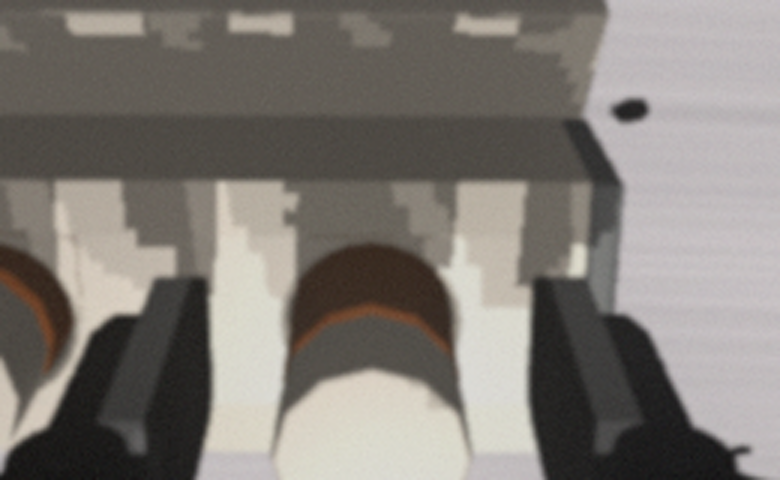

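{"method": "send_rows", "body": {
  "commands": "-0.5 0.3 3 0 0 0 0.05; -0.5 0.3 6 0 0 0 0.05; -0.5 0.3 6 0 0 0 -0.3; -0.5 0.3 6 0 0 0 -1; -0.5 0.3 6 0 0 0 -1; -0.5 0.3 6 0 0 0 -1; -0.5 0.3 6 0 0 0 -1",
  "force": 30
}}

```text
time_s: 4.45
eef_pos: [0.4659, 0.3284, 0.0343]
tool_rot: [-3.139, 0.61, -3.079]
contact_force: [-0.4, -0.3, -0.3]
finger_gap: 0.0232
```

{"method": "send_rows", "body": {
  "commands": "0 0 -2 0 0 0 -1; 0 0 -6 0 0 0 -1; 0 0 -12 0 0 0 -1; 0 0 -19 0 0 0 -1; 0 0 -27 0 0 0 -1; 0 0 -36 0 0 0 -1; 0 0 -45 0 0 0 -1; 0 0 -52 0 0 0 -1",
  "force": 35
}}

```text
time_s: 5.45
eef_pos: [0.4359, 0.3268, 0.0776]
tool_rot: [-3.139, 0.611, -3.08]
contact_force: [0.1, -0.6, -0.5]
finger_gap: 0.0232
```

```bash
python3 - <<'E'
from cell import *
from h import *
np.set_printoptions(precision=1,suppress=True)
o=get_obs();tcp=o["eef_pos"];print(tcp*1000,o["contact_force"],o["finger_gap"])
for n in('scene','wrist'):
    c=capture(n);np.savez(n+'4.npz',**c)
c=load('scene4');crop(c,330,130,520,330,4,'c11.png',2.0)
R=Ro.from_euler('xyz',o["tool_rot"]).as_matrix()
c=load('wrist4');crop(c,150,180,410,340,3,'c12.png',1.2)
W=cloud(c);L=(W-tcp)@R*1000
P=L[:,235:312].reshape(-1,3);P=P[(abs(P[:,0])<15)&(abs(P[:,1])<9)&(P[:,2]>-80)&(P[:,2]<20)];zt=np.nanpercentile(P[:,2],3);m=P[:,2]<zt+4
print('cap',zt,cv2.minEnclosingCircle(P[m,:2].astype(np.float32)))
m=(abs(abs(L[...,1])-15)<5)&(L[...,0]>9)&(L[...,0]<16)&(L[...,2]>-60)&(L[...,2]<0);print('tip',np.percentile(L[m][:,2],[90,99,100]))
E
```

```text
[435.9 326.8  77.6] [ 0.1 -0.6 -0.5] 0.023189576131933703
cap -50.367629928310436 ((-0.07222270965576172, 0.2497081756591797), 12.480264663696289)
tip [-23.8 -17.8 -16.3]
```

View pics/c11.png

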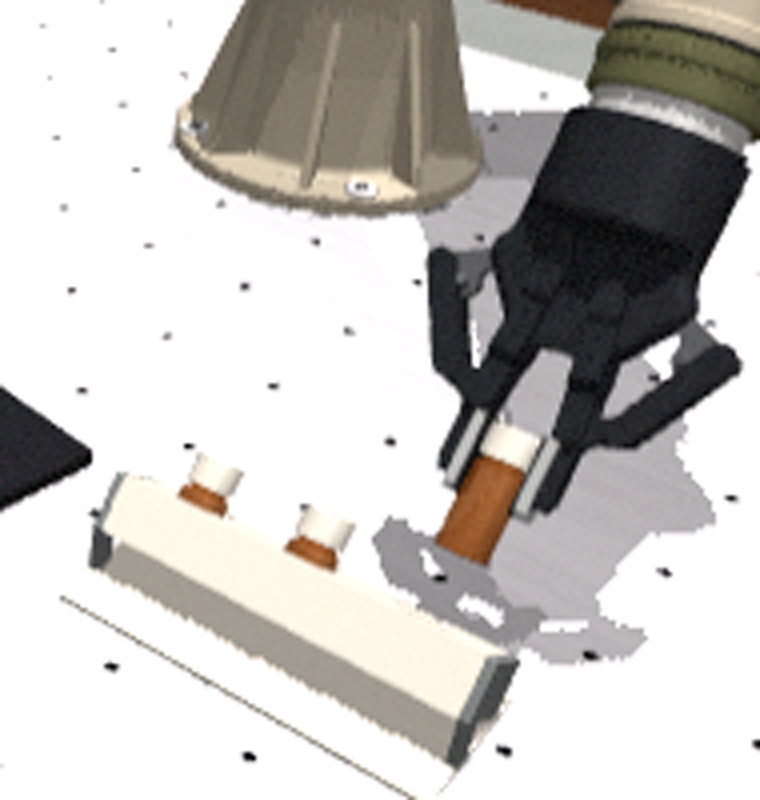

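View pics/c12.png

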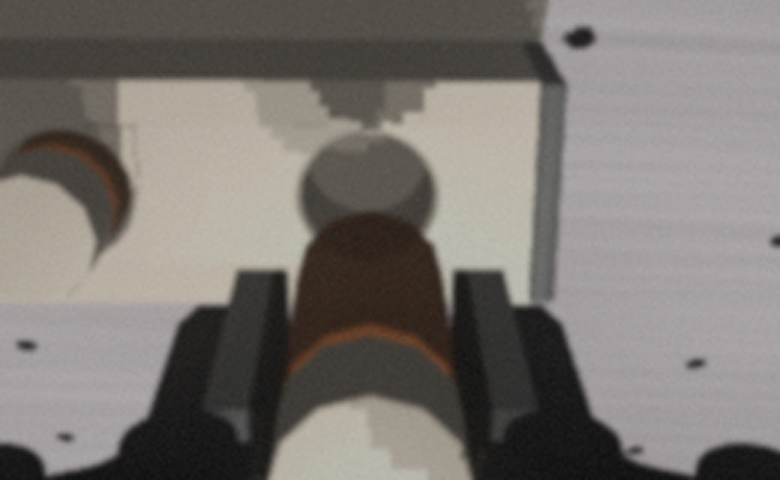

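```bash
cat >> h.py <<'E'
def down(yaw_deg=0):
    a=np.radians(yaw_deg); return toolR([0,0,-1],[-np.sin(a),np.cos(a),0])
PL=np.array([.5025,.0286])
E
python3 - <<'E'
from cell import *
from h import *
o=get_obs()
R=down(0); d,w=delta(o,[*PL,.100],R); d1,w1=delta(o,[.436,.327,.150],rackR())
R0=Ro.from_euler('xyz',o["tool_rot"]).as_matrix()
for f in np.linspace(0,1,9)[1:]:
    p=np.array([.436,.31,.150])*(1-f)+np.array([*PL,.110])*f; print(f,(R0.T@(p-o["eef_pos"])*1000).round(0),(w*f).round(1))
E
```

```text
shift mm [ -51.8 -302.     9.7] | 306.6 rotvec deg [ 1.   35.02  3.42]
shift mm [-41.3  -0.2 -59.2] | 72.2 rotvec deg [-0.05  0.03  0.04]
0.125 [-43. -53. -52.] [0.1 4.4 0.4]
0.25 [-45. -88. -44.] [0.3 8.8 0.9]
0.375 [ -47. -124.  -37.] [ 0.4 13.1  1.3]
0.5 [ -49. -160.  -29.] [ 0.5 17.5  1.7]
0.625 [ -51. -195.  -21.] [ 0.6 21.9  2.1]
0.75 [ -53. -231.  -14.] [ 0.8 26.3  2.6]
0.875 [ -55. -266.   -6.] [ 0.9 30.6  3. ]
1.0 [ -58. -302.    2.] [ 1.  35.   3.4]
```

{"method": "send_rows", "body": {
  "commands": "-14 0 -20 0 0 0 -1; -30 0 -43 0 0 0 -1; -41 -15 -57 0 0 0 -1; -43 -40 -54 0.1 3 0.3 -1; -45 -75 -47 0.2 7 0.7 -1; -47 -110 -40 0.3 11.5 1.1 -1; -49 -145 -32 0.4 16 1.5 -1; -50 -180 -25 0.5 20 1.9 -1"
}}

```text
time_s: 6.55
eef_pos: [0.4743, 0.1476, 0.1266]
tool_rot: [3.137, 0.26, -3.116]
contact_force: [-0.3, 0.4, -0.2]
finger_gap: 0.0232
```

```bash
python3 - <<'E'
from cell import *
from h import *
o=get_obs();print(o["eef_pos"],o["finger_gap"])
delta(o,[*PL,.100],down(0));delta(o,[*PL,.060],down(0))
E
```

```text
[0.47431847 0.14757438 0.1265655 ] 0.023236768255255866
shift mm [ -17.5 -119.8   31.6] | 125.1 rotvec deg [ 0.45 14.89  1.48]
shift mm [  -7.2 -120.    70.2] | 139.2 rotvec deg [ 0.45 14.89  1.48]
```

{"method": "send_rows", "body": {
  "commands": "-4 -25 6 0.1 2.5 0.3 -1; -9 -55 14 0.2 6 0.6 -1; -13 -85 22 0.3 10 1 -1; -16 -108 28 0.4 13.5 1.3 -1; -17.5 -119 32 0.45 14.9 1.5 -1; -14 -119.8 45 0.45 14.9 1.5 -1; -9 -120 63 0.45 14.9 1.5 -1; -9 -120 63 0.45 14.9 1.5 -1"
}}

```text
time_s: 7.55
eef_pos: [0.4993, 0.0308, 0.0655]
tool_rot: [3.141, -0.003, -3.14]
contact_force: [0.3, -0.1, -0.4]
finger_gap: 0.0232
```

```bash
python3 - <<'E'
from cell import *
from h import *
np.set_printoptions(precision=1,suppress=True)
for n in('scene','top'):
    c=capture(n);np.savez(n+'5.npz',**c)
o=get_obs();print(o["eef_pos"]*1000,o["tool_rot"],o["finger_gap"],o["contact_force"],o["time_s"])
delta(o,[*PL,.060],down(0))
c=load('scene5');crop(c,230,130,380,280,4,'c13.png',2.0)
E
```

```text
[501.1  30.5  67.3] [-3.1  0.  -3.1] 0.02301804599572334 [-0.4 -0.9 -0.3] 7.65
shift mm [-1.4 -1.9  7.3] | 7.7 rotvec deg [-0.   0.   0.1]
```

View pics/c13.png

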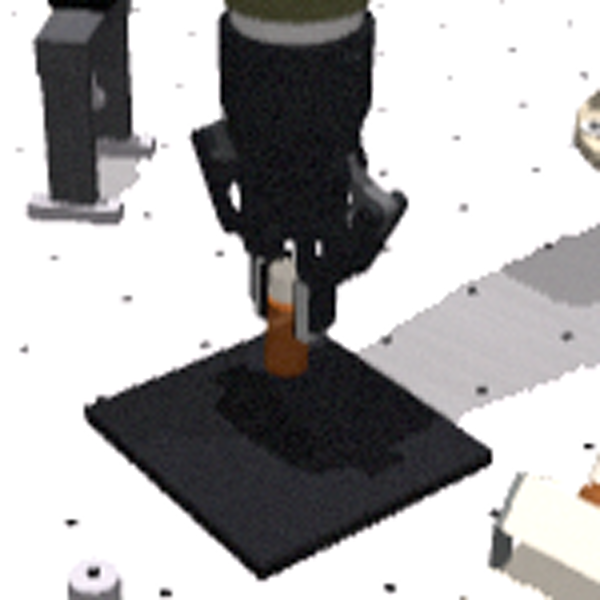

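```bash
python3 - <<'E'
from h import *
np.set_printoptions(precision=4,suppress=True)
c=load('scene5');W=cloud(c);col=c["color"].astype(int)
m=(col[...,0]>1.6*col[...,2])&(col[...,0]>40);m[:, :290]=0;m[:,320:]=0;m[:190]=0;m[235:]=0
v,u=np.nonzero(m);print(u.min(),u.max(),v.min(),v.max());P=W[m]
print('z',np.percentile(P[:,2],[1,5,50,95,99]),'xy med',np.median(P[:,:2],0))
pf=P[(P[:,2]<np.percentile(P[:,2],8))];print(pf.mean(0))
for v in range(216,228):print(v,W[v,302],col[v,302])
E
```

```text
297 306 204 222
z [0.0583 0.0597 0.0755 0.0962 0.0995] xy med [0.514  0.0372]
[0.514  0.038  0.0593]
216 [0.5129 0.0412 0.0748] [44 24  8]
217 [0.5118 0.0401 0.0711] [44 22 11]
218 [0.5121 0.0405 0.0689] [45 26 11]
219 [0.5127 0.0411 0.0669] [44 24  8]
220 [0.5123 0.0408 0.064 ] [44 23  8]
221 [0.5114 0.0399 0.0605] [44 24  9]
222 [0.5132 0.0417 0.0597] [44 23  8]
223 [0.5128 0.0414 0.0567] [37 19  8]
224 [0.5118 0.0405 0.0532] [19 12 10]
225 [0.4702 0.0004 0.0099] [10 10 12]
226 [0.4724 0.0026 0.0093] [15 15 16]
227 [0.4754 0.0055 0.0094] [ 8  8 13]
```

{"method": "send_rows", "body": {
  "commands": "-1 -1.5 8 0 0 0 -1; -1.4 -1.9 16 0 0 0 -1; -1.4 -1.9 24 0 0 0 -1; -1.4 -1.9 30 0 0 0 -1; -1.4 -1.9 35 0 0 0 -1; -1.4 -1.9 38 0 0 0 -1; -1.4 -1.9 38 0 0 0 -1"
}}

```text
time_s: 8.52
eef_pos: [0.5032, 0.0278, 0.0292]
tool_rot: [-3.141, 0.001, -3.141]
contact_force: [0.9, 0.3, -1.1]
finger_gap: 0.0232
```

{"method": "send_rows", "body": {
  "commands": "0 0 1 0 0 0 -1; 0 0 2 0 0 0 -1; 0 0 2 0 0 0 -1"
}}

```text
time_s: 8.9
eef_pos: [0.5034, 0.0278, 0.0274]
tool_rot: [-3.141, 0.001, -3.141]
contact_force: [0.4, -0.6, 0.2]
finger_gap: 0.0228
```

{"method": "send_rows", "body": {
  "commands": "0 0 1 0 0 0 -1; 0 0 1.5 0 0 0 -1; 0 0 1.5 0 0 0 -1"
}}

```text
time_s: 9.28
eef_pos: [0.5033, 0.0278, 0.0258]
tool_rot: [-3.141, 0.001, -3.141]
contact_force: [0.3, 0.3, -1.2]
finger_gap: 0.023
```

{"method": "send_rows", "body": {
  "commands": "0 0 1 0 0 0 -1; 0 0 1.5 0 0 0 -1; 0 0 1.5 0 0 0 -1"
}}

```text
time_s: 9.65
eef_pos: [0.5033, 0.0278, 0.0243]
tool_rot: [-3.141, 0.001, -3.141]
contact_force: [0.3, -0.6, -0.0]
finger_gap: 0.0232
```

```bash
python3 - <<'E'
from h import *
from cell import *
np.set_printoptions(precision=4,suppress=True)
c=capture('scene');W=cloud(c);col=c["color"].astype(int)
print(get_obs()["eef_pos"],get_obs()["contact_force"])
for v in range(228,245):print(v,W[v,302],col[v,302])
crop(c,250,170,350,270,6,'c14.png',3.0)
E
```

```text
[0.5033 0.0278 0.0243] [ 0.1454 -0.251  -0.3508]
228 [0.5155 0.0443 0.0464] [54 53 53]
229 [0.5154 0.0441 0.0436] [53 54 53]
230 [0.5159 0.0447 0.0415] [52 48 47]
231 [0.5153 0.0442 0.0383] [44 31 21]
232 [0.5112 0.0403 0.0315] [40 20  6]
233 [0.5106 0.0397 0.0281] [45 26 13]
234 [0.5114 0.0406 0.0263] [42 20  6]
235 [0.5102 0.0395 0.0224] [39 20  5]
236 [0.5102 0.0394 0.0196] [41 20  5]
237 [0.5104 0.0397 0.0171] [38 18  2]
238 [0.5102 0.0396 0.0142] [35 19 10]
239 [0.5106 0.04   0.0119] [17 10  8]
240 [0.5114 0.0408 0.01  ] [10  9  9]
241 [0.5141 0.0435 0.0101] [10  8 12]
242 [0.5177 0.047  0.0112] [ 9 11 10]
243 [0.5202 0.0495 0.0112] [ 8  9 11]
244 [0.5211 0.0504 0.0094] [9 9 9]
```

View pics/c14.png

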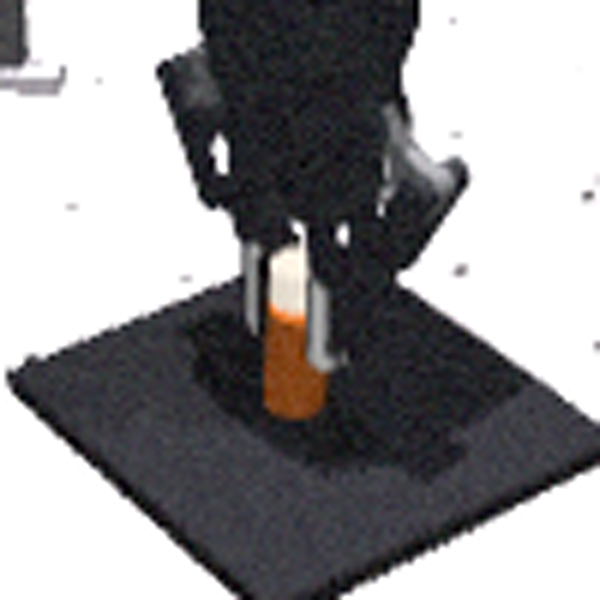

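Close to contact (bottom about 12–14 mm against the plate's 11 mm reading); continuing in 1 mm steps.

{"method": "send_rows", "body": {
  "commands": "0 0 0.5 0 0 0 -1; 0 0 1 0 0 0 -1; 0 0 1 0 0 0 -1"
}}

```text
time_s: 10.07
eef_pos: [0.5036, 0.0278, 0.024]
tool_rot: [-3.141, 0.002, -3.141]
contact_force: [-1.9, 0.4, 5.7]
finger_gap: 0.0233
```

{"method": "send_rows", "body": {
  "commands": "0 0 0.5 0 0 0 -1; 0 0 1 0 0 0 -1; 0 0 1 0 0 0 -1"
}}

```text
time_s: 10.45
eef_pos: [0.5038, 0.0278, 0.0238]
tool_rot: [-3.141, 0.002, -3.141]
contact_force: [-3.3, 0.3, 12.0]
finger_gap: 0.0232
```

{"method": "send_rows", "body": {
  "commands": "0 0 0.5 0 0 0 -1; 0 0 1 0 0 0 -1; 0 0 1 0 0 0 -1"
}}

```text
time_s: 10.82
eef_pos: [0.504, 0.0278, 0.0237]
tool_rot: [-3.141, 0.003, -3.141]
contact_force: [-5.1, 0.6, 19.6]
finger_gap: 0.0229
```

{"method": "send_rows", "body": {
  "commands": "0 0 -1.2 0 0 0 -1; 0 0 -2.4 0 0 0 -1; 0 0 -2.4 0 0 0 -1"
}}

```text
time_s: 11.2
eef_pos: [0.5036, 0.0278, 0.024]
tool_rot: [-3.141, 0.002, -3.141]
contact_force: [-0.9, 0.8, 5.0]
finger_gap: 0.0233
```

{"method": "send_rows", "body": {
  "commands": "0 0 -0.6 0 0 0 -0.42; 0 0 -0.6 0 0 0 -0.36; 0 0 -0.6 0 0 0 -0.3; 0 0 -0.6 0 0 0 -0.2; 0 0 -0.6 0 0 0 0; 0 0 -0.6 0 0 0 0.2; 0 0 -0.6 0 0 0 0.2",
  "force": 20
}}

```text
time_s: 12.08
eef_pos: [0.5034, 0.0278, 0.0244]
tool_rot: [-3.141, 0.001, -3.141]
contact_force: [1.0, 0.4, 0.1]
finger_gap: 0.0514
```

{"method": "send_rows", "body": {
  "commands": "0 0 -5 0 0 0 0.2; 0 0 -12 0 0 0 0.2; 0 0 -24 0 0 0 0.2; 0 0 -40 0 0 0 0.2; 0 0 -60 0 0 0 0.2; 0 0 -85 0 0 0 0.2; 0 0 -115 0 0 0 0.2; 0 0 -145 0 0 0 0.2"
}}

```text
time_s: 13.08
eef_pos: [0.5032, 0.0279, 0.1712]
tool_rot: [-3.141, 0.002, -3.141]
contact_force: [0.3, 0.0, 0.7]
finger_gap: 0.051
```

```bash
python3 - <<'E'
from h import *
from cell import *
np.set_printoptions(precision=4,suppress=True)
for n in ('scene','top','wrist'):
    c=capture(n);np.savez(n+'6.npz',**c);cv2.imwrite(f'pics/{n}6.png',c["color"][:,:,::-1])
o=get_obs();print(o["eef_pos"],o["contact_force"],o["finger_gap"],o["time_s"])
W=cloud(c:=load('wrist6'))
m=(abs(W[...,2]-.071)<.008)&(abs(W[...,0]-.503)<.03)&(abs(W[...,1]-.028)<.03)
P=W[m];print('wrist cap',len(P),P[:,2].mean(),cv2.minEnclosingCircle((P[:,:2]*1000).astype(np.float32)))
W=cloud(c:=load('top6'))
m=(abs(W[...,2]-.071)<.008)&(abs(W[...,0]-.503)<.03)&(abs(W[...,1]-.028)<.03)
P=W[m];print('top cap',len(P),P[:,2].mean() if len(P) else 0,cv2.minEnclosingCircle((P[:,:2]*1000).astype(np.float32)) if len(P) else 0)
c=load('scene6');crop(c,230,130,380,280,4,'c15.png',2.0)
E
```

```text
[0.5046 0.0277 0.1718] [ 0.405   0.4513 -0.6699] 0.05103111032909627 13.225
wrist cap 873 0.07137715901231206 ((506.6025390625, 27.335556030273438), 11.909759521484375)
top cap 0 0 0
```

View pics/c15.png

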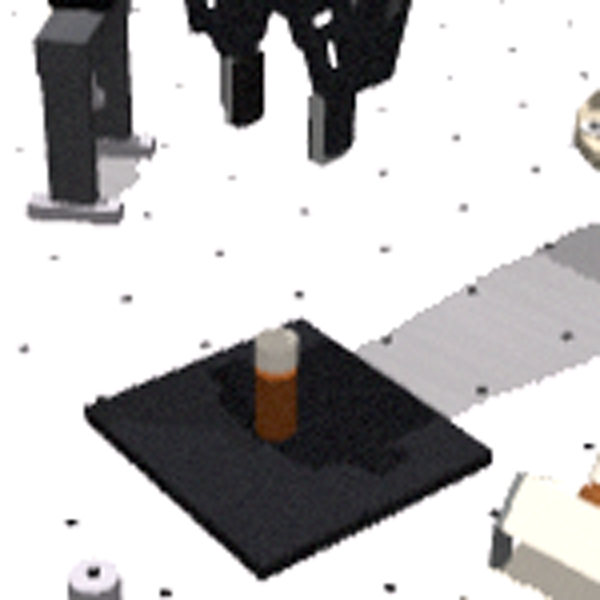

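View pics/wrist6.png

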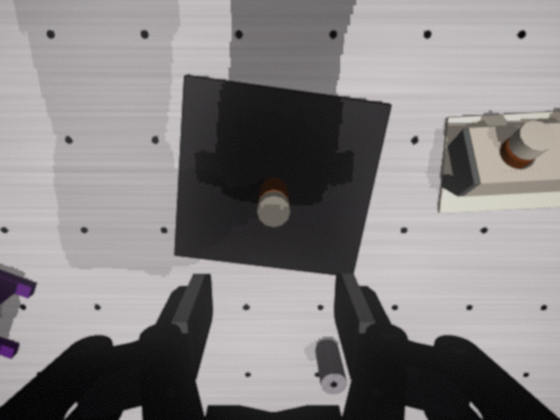

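```bash
python3 - <<'E'
from h import *
from cell import *
np.set_printoptions(precision=4,suppress=True)
W=cloud(load('top0'));x,y,z=W[...,0],W[...,1],W[...,2]
m=(x>.3)&(x<.47)&(y<-.2)&(y>-.42);print('big gauge zmax',np.nanpercentile(z[m],[90,99,99.9]))
m=(x>.56)&(x<.75)&(y<-.15)&(y>-.36)&(z>.02);print('purple',np.nanpercentile(z[m],[50,99]),np.nanmin(W[m],0),np.nanmax(W[m],0))
o=get_obs();delta(o,[.526,-.2895,.215],down(2.5))
E
```

```text
big gauge zmax [0.1386 0.1941 0.1958]
purple [0.1037 0.1474] [ 0.5901 -0.276   0.0203] [ 0.6817 -0.2153  0.149 ]
shift mm [ -21.5 -317.3  -42.9] | 320.9 rotvec deg [-0.05  0.33 -2.49]
```

{"method": "send_rows", "body": {
  "commands": "-2 -25 -8 0 0 -0.2 0.2; -5 -65 -18 0 0 -0.5 0.2; -8 -110 -28 0 0 -0.9 0.2; -11 -160 -36 0 0.1 -1.3 0.2; -14 -210 -42 0 0.2 -1.7 0.2; -17 -255 -43 0 0.2 -2.1 0.2; -20 -295 -43 0 0.3 -2.4 0.2; -21.5 -317 -43 0 0.3 -2.5 0.2"
}}

```text
time_s: 14.22
eef_pos: [0.5241, -0.2907, 0.2112]
tool_rot: [3.141, -0.006, -3.099]
contact_force: [0.8, 0.5, 0.6]
finger_gap: 0.0514
```

{"method": "send_rows", "body": {
  "commands": "0 0 0 0 0 0 0.2; 0 0 0 0 0 0 0.2"
}}

```text
time_s: 14.48
eef_pos: [0.5244, -0.2878, 0.2121]
tool_rot: [3.141, -0.005, -3.097]
contact_force: [-0.3, 0.3, 0.1]
finger_gap: 0.0517
```

```bash
python3 - <<'E'
from h import *
from cell import *
np.set_printoptions(precision=4,suppress=True)
for n in ('top','wrist'):
    c=capture(n);np.savez(n+'7.npz',**c);cv2.imwrite(f'pics/{n}7.png',np.clip(c["color"][:,:,::-1]*1.8,0,255).astype(np.uint8))
o=get_obs();print(o["eef_pos"],o["tool_rot"],o["contact_force"],o["time_s"])
def rect(P,n):
    r=cv2.minAreaRect((P[:,:2]*1000).astype(np.float32));print(n,len(P),np.round(r[0],1),np.round(r[1],1),round(r[2],1),P[:,2].mean())
W=cloud(load('wrist7'))
for lo,hi in((.138,.152),(.096,.110),(.002,.016)):
    m=(W[...,2]>lo)&(W[...,2]<hi)&(abs(W[...,0]-.526)<.04)&(abs(W[...,1]+.29)<.07)
    k,lab,st,ce=cv2.connectedComponentsWithStats(m.astype(np.uint8))
    for i in range(1,k):
        if st[i,4]>40: print(ce[i]);rect(W[lab==i],lo)
    if lo==.096: rect(W[m],'beam all')
W=cloud(load('top7'));m=(abs(W[...,2]-.071)<.006)&(abs(W[...,0]-.503)<.03)&(abs(W[...,1]-.028)<.03);P=W[m]
print('top cap',len(P),P[:,2].mean(),cv2.minEnclosingCircle((P[:,:2]*1000).astype(np.float32)))
E
```

```text
[ 0.5247 -0.2876  0.2126] [ 3.1413 -0.0044 -3.0962] [0.0509 0.2699 0.7284] 14.575
[268.154  225.3519]
0.138 1773 [ 524.9 -290.9] [33.4 21.9] 2.8 0.14534264778274567
[268.834  206.1728]
0.096 3525 [ 523.4 -290.9] [31.9 92.2] 2.3 0.10349116368705713
beam all 3525 [ 523.4 -290.9] [31.9 92.2] 2.3 0.10349116368705713
[230.0614 164.4657]
0.002 277 [ 516.5 -330.4] [28.2 14. ] 3.0 0.009556053336914743
[308.5515 163.4449]
0.002 272 [ 512.7 -252.6] [29.  14.2] 3.0 0.009140611488228766
top cap 124 0.07115659697817199 ((507.788330078125, 27.578779220581055), 11.901481628417969)
```

View pics/wrist7.png

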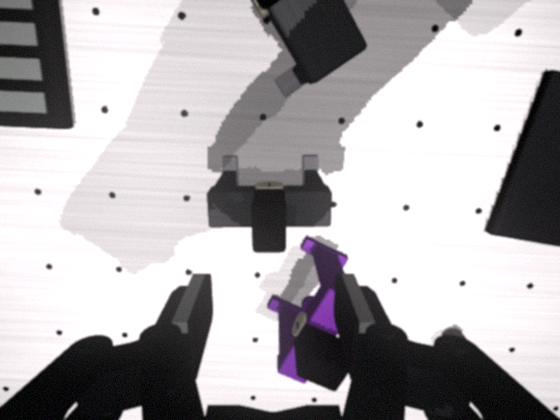

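View pics/top7.png

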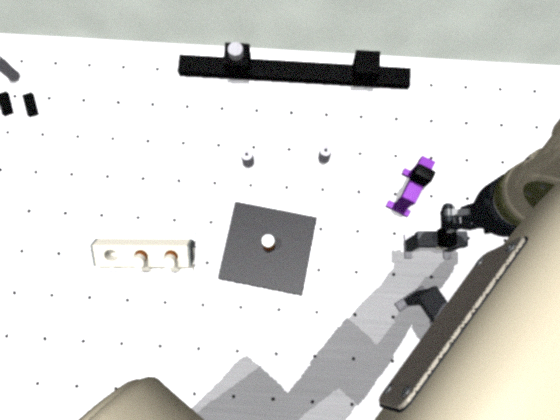

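```bash
python3 - <<'E'
from h import *
from cell import *
delta(get_obs(),[.5248,-.2904,.095],down(2.6))
E
```

```text
shift mm [ -0.5  -2.8 117.6] | 117.6 rotvec deg [ 0.02 -0.25  0.  ]
```

{"method": "send_rows", "body": {
  "commands": "-0.3 -1.5 15 0 -0.1 0 0.2; -0.5 -2.8 35 0 -0.25 0 0.2; -0.5 -2.8 55 0 -0.25 0 0.2; -0.5 -2.8 75 0 -0.25 0 0.2; -0.5 -2.8 92 0 -0.25 0 0.2; -0.5 -2.8 105 0 -0.25 0 0.2; -0.5 -2.8 110 0 -0.25 0 0.2; -0.5 -2.8 110 0 -0.25 0 0.2"
}}

```text
time_s: 15.58
eef_pos: [0.5248, -0.2918, 0.1023]
tool_rot: [3.142, -0.0, -3.098]
contact_force: [-0.3, 0.2, 0.1]
finger_gap: 0.0511
```

```bash
python3 - <<'E'
from h import *
from cell import *
np.set_printoptions(precision=4,suppress=True)
o=get_obs();delta(o,[.5248,-.2904,.095],down(2.6));print(o["contact_force"])
for n in ('scene','wrist'):
    c=capture(n);np.savez(n+'8.npz',**c)
crop(load('scene8'),160,60,290,210,4,'c16.png',2.5);crop(load('wrist8'),130,120,420,340,2.6,'c17.png',2.0)
W=cloud(load('wrist8'));L=W*1000
m=(W[...,2]>.138)&(W[...,2]<.152)&(abs(W[...,0]-.526)<.03)&(abs(W[...,1]+.29)<.02)
r=cv2.minAreaRect((W[m][:,:2]*1000).astype(np.float32));print(r,W[m][:,2].mean())
E
```

```text
shift mm [-0.1  1.3  7.3] | 7.4 rotvec deg [ 0.   -0.01 -0.08]
[-0.2632  0.1984  0.0864]
((524.9069213867188, -290.690673828125), (34.21754455566406, 22.095552444458008), 2.9990382194519043) 0.14521284177298444
```

View pics/c16.png

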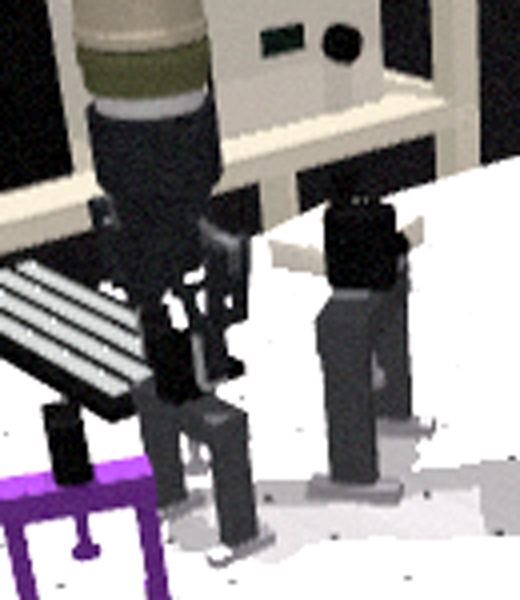

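View pics/c17.png

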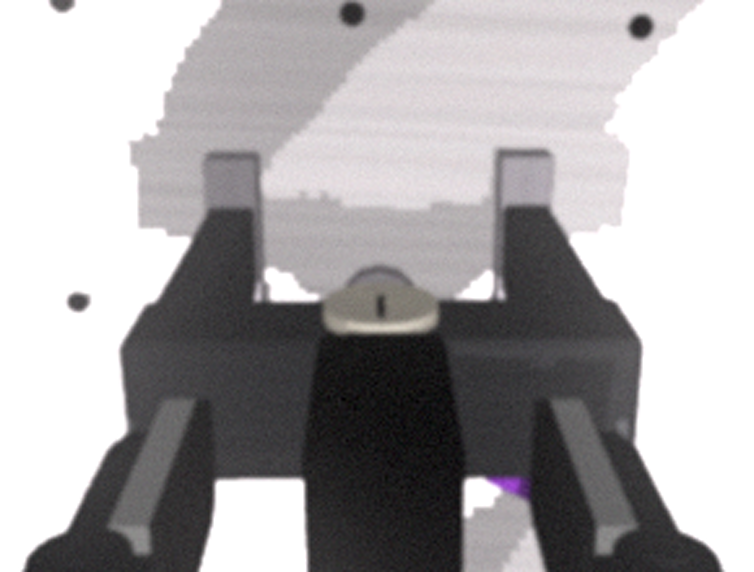

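{"method": "send_rows", "body": {
  "commands": "0 1 3 0 0 0 0.2; 0 1 6 0 0 0 0.2; 0 1 6 0 0 0 -0.1; 0 1 6 0 0 0 -0.3; 0 1 6 0 0 0 -1; 0 1 6 0 0 0 -1; 0 1 6 0 0 0 -1; 0 1 6 0 0 0 -1",
  "force": 60
}}

```text
time_s: 16.68
eef_pos: [0.5249, -0.2909, 0.0966]
tool_rot: [-3.141, 0.0, -3.098]
contact_force: [0.4, 0.9, 1.3]
finger_gap: 0.0213
```

{"method": "send_rows", "body": {
  "commands": "0 0 0 0 0 0 -1; 0 0 -1.5 0 0 0 -1; 0 0 -3 0 0 0 -1; 0 0 -5 0 0 0 -1; 0 0 -5 0 0 0 -1"
}}

```text
time_s: 17.3
eef_pos: [0.5248, -0.291, 0.1015]
tool_rot: [-3.141, 0.0, -3.098]
contact_force: [-0.1, 0.2, -3.4]
finger_gap: 0.0215
```

```bash
python3 - <<'E'
from h import *
from cell import *
np.set_printoptions(precision=4,suppress=True)
for n in ('scene','wrist'):
    c=capture(n);np.savez(n+'9.npz',**c)
o=get_obs();print(o["eef_pos"],o["contact_force"],o["ft_torque"],o["finger_gap"],o["time_s"])
crop(load('scene9'),160,60,290,210,4,'c18.png',2.5)
W=cloud(load('wrist9'))
m=(W[...,2]>.138)&(W[...,2]<.158)&(abs(W[...,0]-.526)<.03)&(abs(W[...,1]+.29)<.011)
r=cv2.minAreaRect((W[m][:,:2]*1000).astype(np.float32));print(r,W[m][:,2].mean())
E
```

```text
[ 0.5248 -0.291   0.1014] [ 0.2754 -0.3941 -3.7805] [-0.0256  0.0044  0.0055] 0.021726712771604286 17.4
((524.9595947265625, -289.9864807128906), (34.94937515258789, 21.99158477783203), 0.12544149160385132) 0.14957276439287
```

View pics/c18.png

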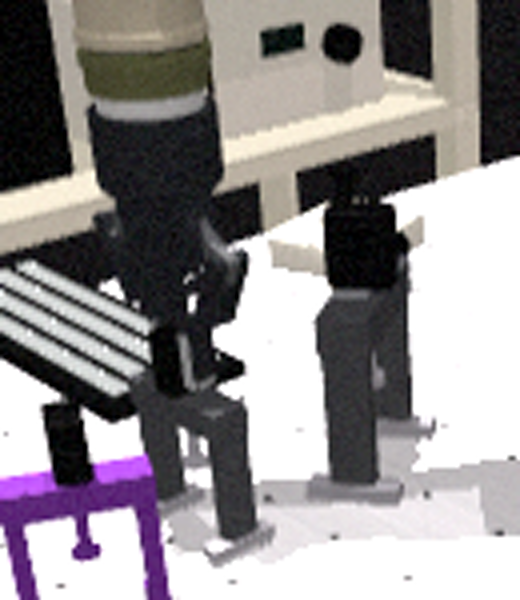

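```bash
python3 - <<'E'
from h import *
from cell import *
o=get_obs();delta(o,[.5066,.0266,.200],down(2.6));delta(o,[.5248,-.291,.2],down(2.6))
E
```

```text
shift mm [  4.3 318.1 -98.7] | 333.0 rotvec deg [-0.01  0.   -0.09]
shift mm [ -0.   -0.  -98.6] | 98.6 rotvec deg [-0.01  0.   -0.09]
```

{"method": "send_rows", "body": {
  "commands": "0 0 -8 0 0 0 -1; 0 0 -22 0 0 0 -1; 0 0 -40 0 0 0 -1; 0 0 -58 0 0 0 -1; 0 0 -76 0 0 0 -1; 0 0 -90 0 0 0 -1; 0 0 -98 0 0 0 -1; 0 0 -98 0 0 0 -1"
}}

```text
time_s: 18.4
eef_pos: [0.5251, -0.2912, 0.2002]
tool_rot: [-3.141, 0.001, -3.098]
contact_force: [0.2, -0.3, -4.5]
finger_gap: 0.0212
```

{"method": "send_rows", "body": {
  "commands": "0 10 0 0 0 0 -1; 0.5 35 0 0 0 0 -1; 1 65 0 0 0 0 -1; 1.5 100 0 0 0 0 -1; 2 135 0 0 0 0 -1; 2.5 170 0 0 0 0 -1; 3 195 0 0 0 0 -1; 3 210 0 0 0 0 -1"
}}

```text
time_s: 19.4
eef_pos: [0.5115, -0.0785, 0.1992]
tool_rot: [3.141, -0.001, -3.095]
contact_force: [-0.0, -0.3, -3.1]
finger_gap: 0.0215
```

{"method": "send_rows", "body": {
  "commands": "0.2 20 0 0 0 0 -1; 0.5 45 0 0 0 0 -1; 0.8 70 0 0 0 0 -1; 1.1 90 0 0 0 0 -1; 1.3 102 0 0 0 0 -1; 1.3 108 0 0 0 0 -1; 1.3 108 0 0 0 0 -1; 1.3 108 0 0 0 0 -1"
}}

```text
time_s: 20.4
eef_pos: [0.5067, 0.026, 0.1994]
tool_rot: [-3.141, 0.0, -3.099]
contact_force: [0.1, 0.4, -3.8]
finger_gap: 0.0214
```

```bash
python3 - <<'E'
from h import *
from cell import *
np.set_printoptions(precision=4,suppress=True)
for n in ('scene','top','wrist'):
    c=capture(n);np.savez(n+'10.npz',**c)
o=get_obs();print(o["eef_pos"],o["tool_rot"],o["contact_force"],o["finger_gap"],o["time_s"])
delta(o,[.5066,.0266,.200],down(2.6))
crop(load('scene10'),220,90,380,270,4,'c19.png',2.5);crop(load('top10'),180,150,340,300,4,'c20.png',2.)
crop(load('wrist10'),100,40,450,340,2.2,'c21.png',2.)
E
```

```text
[0.5067 0.026  0.1994] [-3.1413  0.0002 -3.0987] [ 0.2434  0.659  -3.3588] 0.021313331664737856 20.55
shift mm [ 0.   0.6 -0.6] | 0.8 rotvec deg [-0.02  0.01 -0.14]
```

View pics/c19.png

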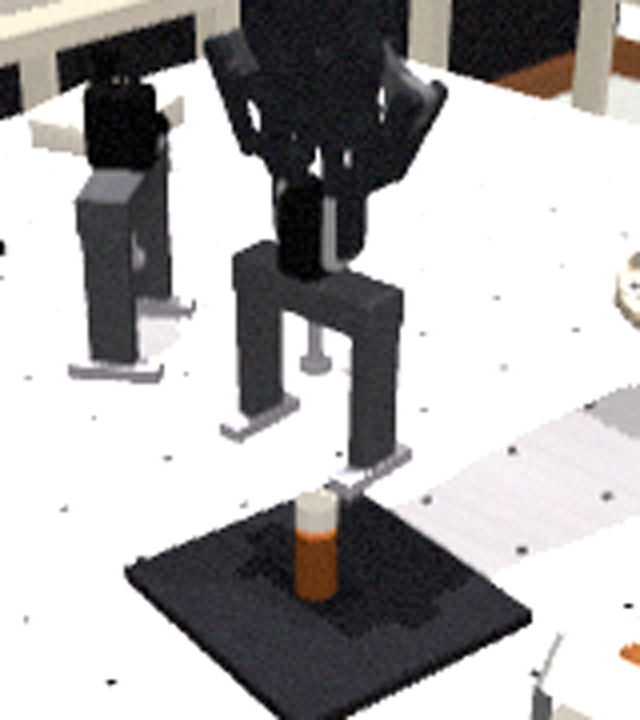

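View pics/c21.png

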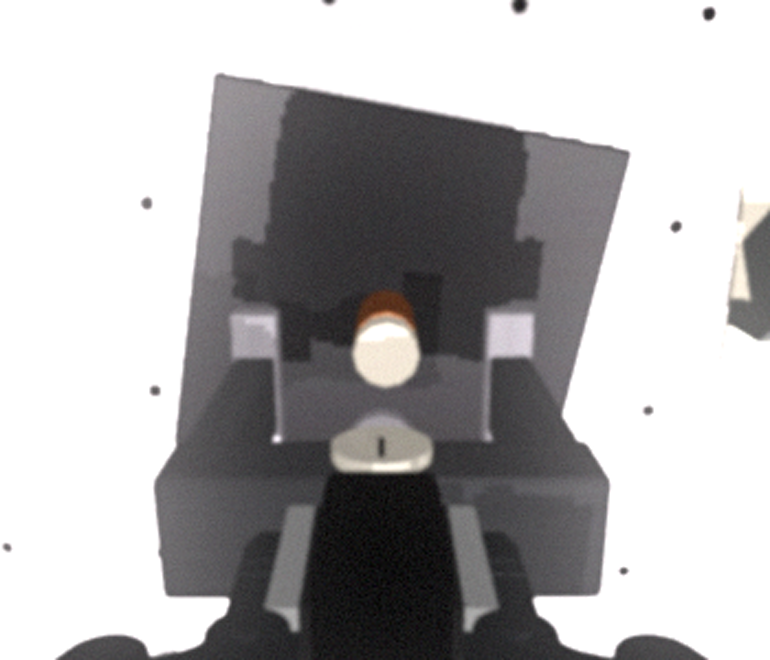

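```bash
python3 - <<'E'
from h import *
np.set_printoptions(precision=4,suppress=True)
c=load('scene10');W=cloud(c)
print('foot ray',ray(c,298.9,182.3,.151),'cap ray',ray(c,299,214,.072))
# foot disc
m=(W[...,2]>.13)&(W[...,2]<.165)&(abs(W[...,0]-.51)<.025)&(abs(W[...,1]-.03)<.025)
v,u=np.nonzero(m);sel=(v>175);print(np.c_[u,v][sel][:3],len(v))
P=W[m];k=(P[:,2]<.156);print('foot pts',k.sum(),P[k].mean(0),P[k].min(0),P[k].max(0),u[k].min(),u[k].max(),v[k].min(),v[k].max())
m=(W[...,2]>.05)&(W[...,2]<.08)&(abs(W[...,0]-.51)<.025)&(abs(W[...,1]-.03)<.025)
v,u=np.nonzero(m);P=W[m];k=P[:,2]>.068;print('cap top',P[k].mean(0),cv2.minEnclosingCircle((P[k][:,:2]*1000).astype(np.float32)),u.min(),u.max(),v.min(),v.max())
# beam in scene + block for gauge centre
m=(W[...,2]>.203)&(W[...,2]<.215)&(abs(W[...,0]-.51)<.05)&(abs(W[...,1]-.03)<.07)
r=cv2.minAreaRect((W[m][:,:2]*1000).astype(np.float32));print('beam',r)
m=(W[...,2]>.100)&(W[...,2]<.113)&(abs(W[...,0]-.51)<.05)&(abs(W[...,1]-.03)<.07)
k,lab,st,ce=cv2.connectedComponentsWithStats(m.astype(np.uint8))
for i in range(1,k):
    if st[i,4]>20: print('shoe',ce[i],cv2.minAreaRect((W[lab==i][:,:2]*1000).astype(np.float32)),W[lab==i][:,2].min())
c=load('wrist10');W=cloud(c)
m=(W[...,2]>.065)&(W[...,2]<.08)&(abs(W[...,0]-.507)<.03)&(abs(W[...,1]-.028)<.03)
print('w cap',cv2.minEnclosingCircle((W[m][:,:2]*1000).astype(np.float32)))
m=(W[...,2]>.19)&(W[...,2]<.215)&(abs(W[...,0]-.507)<.06)&(abs(W[...,1]-.028)<.07)&(W[...,2]<.215)
print('w beam',cv2.minAreaRect((W[m][:,:2]*1000).astype(np.float32)))
E
```

```text
foot ray [0.5115 0.0297 0.151 ] cap ray [0.5091 0.0284 0.072 ]
[[298 176]
 [300 176]
 [297 177]] 56
foot pts 36 [0.5139 0.03   0.1535] [0.502  0.0189 0.1498] [0.5194 0.0362 0.156 ] 294 302 179 184
cap top [0.5115 0.0299 0.0707] ((509.885498046875, 29.227357864379883), 13.814821243286133) 294 304 212 226
beam ((512.996337890625, 27.241159439086914), (30.797639846801758, 93.88934326171875), 5.500792026519775)
shoe [284.0435 194.9913] ((513.5126342773438, -9.616161346435547), (13.84330940246582, 49.68070983886719), 89.14366912841797) 0.10150788705086489
shoe [311.438  208.3719] ((509.5107727050781, 66.69073486328125), (50.48267364501953, 16.258258819580078), 2.9831364154815674) 0.10103530690258583
w cap ((506.83941650390625, 27.226245880126953), 11.970647811889648)
w beam ((505.2236328125, 25.78748321533203), (31.831396102905273, 92.5794448852539), 2.846484661102295)
```

{"method": "send_rows", "body": {
  "commands": "0.5 1 8 0 0 0 -1; 0.5 1 20 0 0 0 -1; 0.5 1 32 0 0 0 -1; 0.5 1 44 0 0 0 -1; 0.5 1 55 0 0 0 -1; 0.5 1 64 0 0 0 -1; 0.5 1 70 0 0 0 -1; 0.5 1 70 0 0 0 -1"
}}

```text
time_s: 21.55
eef_pos: [0.5057, 0.0276, 0.129]
tool_rot: [-3.141, -0.001, -3.098]
contact_force: [0.8, -0.3, -4.2]
finger_gap: 0.0216
```

```bash
python3 - <<'E'
from h import *
from cell import *
np.set_printoptions(precision=4,suppress=True)
for n in ('scene','wrist'):
    c=capture(n);np.savez(n+'11.npz',**c)
o=get_obs();print(o["eef_pos"],o["tool_rot"],o["contact_force"],o["finger_gap"],o["time_s"])
crop(load('scene11'),240,130,360,260,5,'c22.png',2.5)
c=load('scene11');W=cloud(c)
m=(W[...,2]>.029)&(W[...,2]<.045)&(abs(W[...,0]-.51)<.05)&(abs(W[...,1]-.03)<.07)
k,lab,st,ce=cv2.connectedComponentsWithStats(m.astype(np.uint8))
for i in range(1,k):
    if st[i,4]>20: print('shoe',ce[i],cv2.minAreaRect((W[lab==i][:,:2]*1000).astype(np.float32)),W[lab==i][:,2].min())
E
```

```text
[0.5063 0.0275 0.1297] [-3.1413  0.0007 -3.0977] [-0.4599  0.0195 -3.0668] 0.021397750449928834 21.65
shoe [284.7255 222.2157] ((513.673095703125, -9.133932113647461), (49.308834075927734, 14.770971298217773), 1.5486878156661987) 0.03131066617060119
shoe [298.2321 229.9643] ((516.2689208984375, 34.52618408203125), (8.87511157989502, 19.675031661987305), 45.60377883911133) 0.029244750648735662
shoe [311.719  236.0826] ((508.84405517578125, 69.1763687133789), (51.25486755371094, 13.99650764465332), 2.180058479309082) 0.030651886844724863
```

View pics/c22.png

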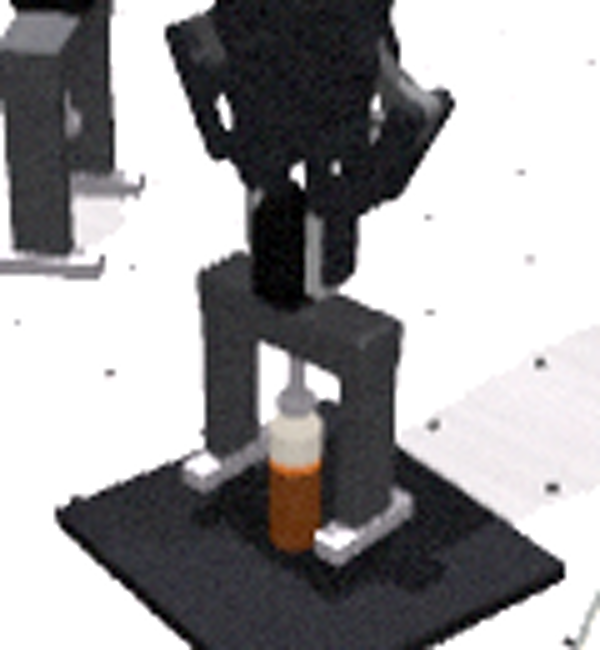

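{"method": "send_rows", "body": {
  "commands": "0 0 3 0 0 0 -1; 0 0 6 0 0 0 -1; 0 0 9 0 0 0 -1; 0 0 12 0 0 0 -1; 0 0 14.5 0 0 0 -1; 0 0 16.5 0 0 0 -1; 0 0 17.5 0 0 0 -1; 0 0 17.5 0 0 0 -1"
}}

```text
time_s: 22.65
eef_pos: [0.5061, 0.0275, 0.1119]
tool_rot: [-3.141, 0.0, -3.098]
contact_force: [-0.2, -0.3, -2.7]
finger_gap: 0.0216
```

{"method": "send_rows", "body": {
  "commands": "0 0 0.5 0 0 0 -1; 0 0 1 0 0 0 -1; 0 0 1.5 0 0 0 -1; 0 0 1.5 0 0 0 -1"
}}

```text
time_s: 23.15
eef_pos: [0.5061, 0.0275, 0.1104]
tool_rot: [-3.141, 0.0, -3.098]
contact_force: [-0.9, 0.1, -3.1]
finger_gap: 0.0215
```

{"method": "send_rows", "body": {
  "commands": "0 0 0.5 0 0 0 -1; 0 0 1 0 0 0 -1; 0 0 1 0 0 0 -1"
}}

```text
time_s: 23.52
eef_pos: [0.5061, 0.0275, 0.1094]
tool_rot: [-3.141, 0.0, -3.098]
contact_force: [0.2, 0.4, -2.3]
finger_gap: 0.0214
```

{"method": "send_rows", "body": {
  "commands": "0 0 0.5 0 0 0 -1; 0 0 1 0 0 0 -1; 0 0 1 0 0 0 -1"
}}

```text
time_s: 23.9
eef_pos: [0.5061, 0.0276, 0.1086]
tool_rot: [-3.141, 0.0, -3.098]
contact_force: [-0.4, -0.3, -1.2]
finger_gap: 0.0212
```

{"method": "send_rows", "body": {
  "commands": "0 0 0.5 0 0 0 -1; 0 0 1 0 0 0 -1; 0 0 1 0 0 0 -1"
}}

```text
time_s: 24.28
eef_pos: [0.5062, 0.0277, 0.1085]
tool_rot: [-3.141, 0.001, -3.098]
contact_force: [-3.2, 1.5, 8.2]
finger_gap: 0.0212
```

{"method": "send_rows", "body": {
  "commands": "0 0 -0.5 0 0 0 -1; 0 0 -0.8 0 0 0 -1; 0 0 -0.8 0 0 0 -0.46; 0 0 -0.8 0 0 0 -0.42; 0 0 -0.8 0 0 0 -0.35; 0 0 -0.8 0 0 0 -0.2; 0 0 -0.8 0 0 0 0.1; 0 0 -0.8 0 0 0 0.2",
  "force": 20
}}

```text
time_s: 25.28
eef_pos: [0.5061, 0.0275, 0.1082]
tool_rot: [-3.141, 0.0, -3.098]
contact_force: [0.2, 0.3, 0.6]
finger_gap: 0.0509
```

```bash
python3 - <<'E'
from h import *
from cell import *
c=capture('scene');np.savez('scene12.npz',**c)
o=get_obs();print(o["eef_pos"],o["contact_force"],o["finger_gap"],o["time_s"])
crop(c,240,130,360,260,5,'c23.png',2.5)
c=capture('wrist');crop(c,100,40,450,340,2.2,'c24.png',2.)
E
```

```text
[0.5060583  0.02753556 0.10820211] [ 0.41385083  0.87229265 -0.12734872] 0.051609842494358495 25.325
```

View pics/c23.png

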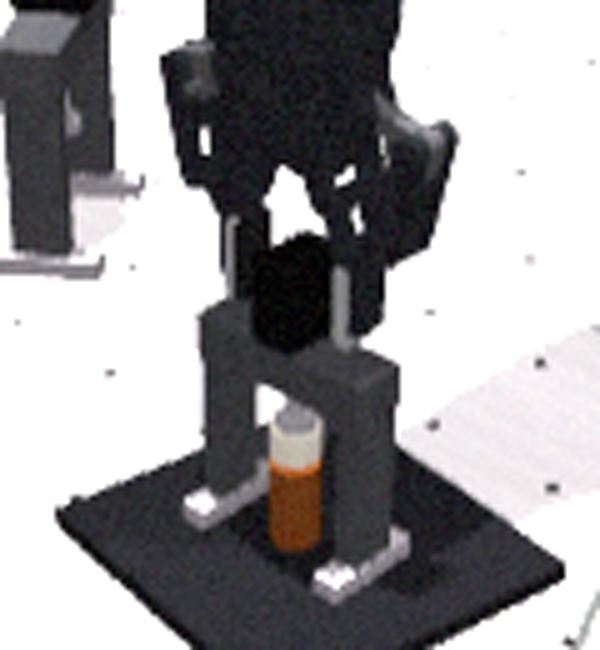

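View pics/c24.png

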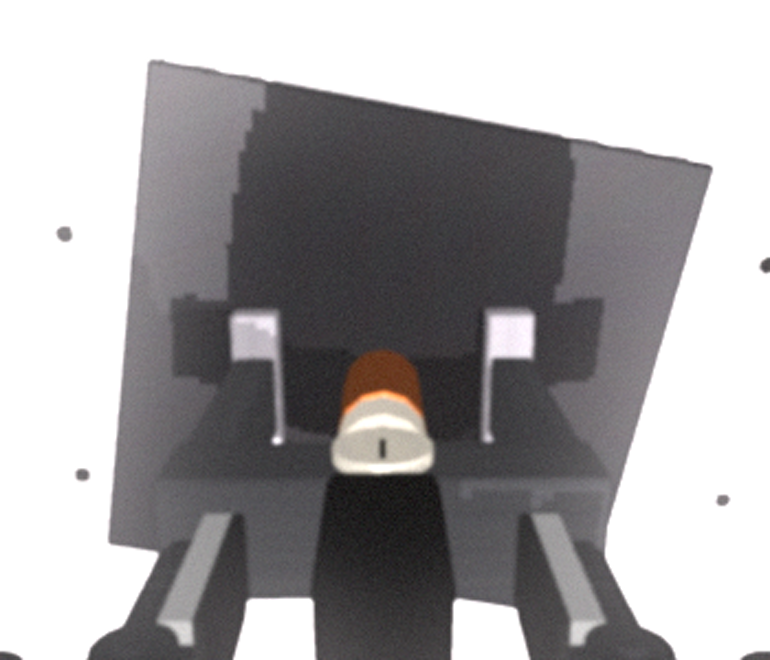

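The gauge stands on the plate with the foot disc in the middle of the cap (scene crop 297,415) and the fingers are open. I now retreat straight up, then check.

{"method": "send_rows", "body": {
  "commands": "0 0 -4 0 0 0 0.2; 0 0 -10 0 0 0 0.2; 0 0 -20 0 0 0 0.2; 0 0 -34 0 0 0 0.2; 0 0 -52 0 0 0 0.2; 0 0 -74 0 0 0 0.2; 0 0 -98 0 0 0 0.2; 0 0 -118 0 0 0 0.2"
}}

```text
time_s: 26.38
eef_pos: [0.5064, 0.0275, 0.2283]
tool_rot: [-3.141, 0.002, -3.098]
contact_force: [-0.1, -0.3, -1.1]
finger_gap: 0.0511
```

{"method": "send_rows", "body": {
  "commands": "10 40 0 0 0 0 0.2; 20 90 0 0 0 0 0.2; 30 140 0 0 0 0 0.2; 40 180 0 0 0 0 0.2; 40 200 0 0 0 0 0.2; 40 200 0 0 0 0 0.2; 40 200 0 0 0 0 0.2"
}}

```text
time_s: 27.25
eef_pos: [0.4574, 0.2252, 0.2266]
tool_rot: [-3.141, 0.001, -3.098]
contact_force: [-0.4, -0.0, 0.5]
finger_gap: 0.0515
```

```bash
python3 - <<'E'
from h import *
from cell import *
np.set_printoptions(precision=4,suppress=True)
for n in ('scene','top'):
    c=capture(n);np.savez(n+'13.npz',**c);cv2.imwrite(f'pics/{n}13.png',c["color"][:,:,::-1])
o=get_obs();print(o["eef_pos"],o["contact_force"],o["time_s"])
crop(load('scene13'),240,130,360,260,5,'c25.png',2.5)
def comp(n,lo,hi,mn=15,box=(.45,.57,-.05,.1)):
    W=cloud(load(n));x,y,z=W[...,0],W[...,1],W[...,2]
    m=(z>lo)&(z<hi)&(x>box[0])&(x<box[1])&(y>box[2])&(y<box[3])
    k,lab,st,ce=cv2.connectedComponentsWithStats(m.astype(np.uint8))
    for i in range(1,k):
        if st[i,4]>mn: r=cv2.minAreaRect((W[lab==i][:,:2]*1000).astype(np.float32));print(n,lo,ce[i].round(0),st[i,4],np.round(r[0],1),np.round(r[1],1),round(r[2],1),'z',W[lab==i][:,2].mean().round(4),W[lab==i][:,2].max().round(4))
for n in('top13','scene13'):
    comp(n,.150,.165);comp(n,.108,.122);comp(n,.0165,.027,10)
c=load('scene13')
print('foot ctr ray (top of disc visible)',ray(c,299.5,212,.075),'cap/vial base axis')
E
```

```text
[0.4575 0.2248 0.2264] [-0.5141 -1.0465  0.3443] 27.35
top13 0.15 [265. 233.] 251 [507.9  28.1] [35.1 21.6] 0.1 z 0.1567 0.1617
top13 0.108 [250. 237.] 294 [506.2  57.2] [27.8 32.5] 3.8 z 0.115 0.1195
top13 0.108 [282. 237.] 291 [508.5  -1. ] [26.8 34.1] 2.9 z 0.1148 0.1184
top13 0.0165 [288. 253.] 57 [494.5 -12.5] [19.8 11.9] 3.6 z 0.0212 0.0269
top13 0.0165 [248. 253.] 48 [487.9  66.2] [12.4 12.1] 4.4 z 0.021 0.0238
scene13 0.15 [299. 181.] 125 [510.5  29.2] [34.5 23.5] 3.9 z 0.1552 0.1584
scene13 0.108 [300. 200.] 332 [512.7  29.7] [32.1 92.1] 3.9 z 0.1141 0.122
scene13 0.0165 [285. 229.] 83 [513.3  -9.6] [49.5 16.7] 2.4 z 0.0209 0.0269
scene13 0.0165 [299. 236.] 36 [516.8  35.3] [ 7.5 19.9] 45.9 z 0.0219 0.0269
scene13 0.0165 [311. 243.] 92 [509.1  70.3] [15.  50.7] 88.7 z 0.021 0.0269
foot ctr ray (top of disc visible) [0.506  0.0269 0.075 ] cap/vial base axis
```

View pics/c25.png

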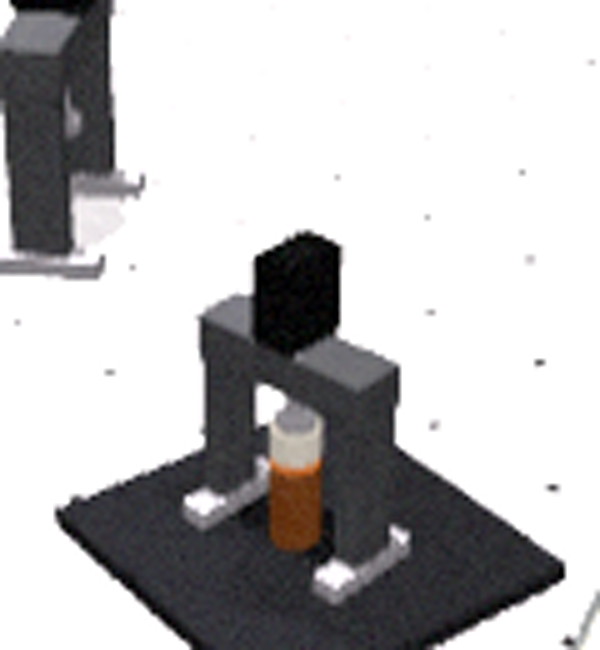

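View pics/top13.png

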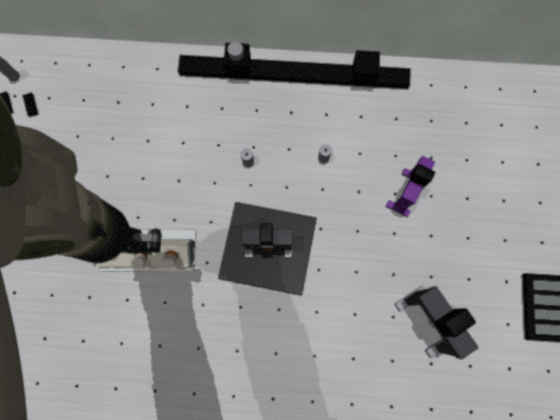

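```bash
python3 -c "
from cell import *
print(close_job())"
```

```text
the job is handed in; nothing more can be done
None
```

The tall vial is standing upright near the middle of the measuring plate. The gauge is over it, both legs on the plate and the sprung foot on the cap. I handed the job in at about 27 s, with the arm well clear; no verdict is given.

**What I did**
- I took the tall vial from the rack's +y end hole, drawing it out along its leaning axis. I lowered it in steps of about 1 mm until it touched, then released it.
- I gripped the small grey gauge by its block, lifted it over the vial and lowered it the same way, touching at the height I had predicted. I then opened the gripper and withdrew straight up.

**Last checks**
- **Height:** the gauge block's top read 157 mm. It should be 158 mm (146 mm gauge on the 12 mm plate), and the cameras read about 1 mm low, so the gauge is fully down.
- **Centring:** the gauge centre is within about 2 mm of the vial's axis. The overhead camera gives 0.5 mm and the scene camera about 1.7 mm.
- **Foot travel:** this is inferred from the gauge being fully down on a 60 mm vial; I could not read the joint directly.
- **Bystanders:** both posts show at the same pixels as at the start, and the middle and -y short vials stayed put in the views before and during the gauge work. The arm partly hid the rack in the final overhead view.

**Disagreements**
- **Fingertips:** all three cameras showed the fingertips about 35 mm farther back from the reported TCP than the stated 17 mm ahead. I worked from the camera-measured positions instead.
- **Contact forces:** the highest contact forces were about 20 N setting the vial down and 8 N for the gauge.

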